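# Open the screw press and draw out the mould

### The arm

A 6-joint arm with a two-finger parallel gripper is mounted at the origin on the work surface. World frame = base frame: x ahead of the robot, y to its left, z up, the work surface at z = 0. Lengths are in m, angles in rad, forces in N, time in s.
With the tool pointing down it reaches from about 0.35 to 0.975 m from the base axis. Payload 4.9 kg.
Tool frame: the origin (TCP) lies midway between the tips of the shut fingers; the grasp point (between the pads) lies 19 mm behind it; y points along the fingers, x is the direction in which the jaws open and shut, and the axes are right-handed (so a half turn about y gives the same grasp; the last joint's range is limited). The gripper opens to 85 mm and grips with 20 to 120 N. Pads are 22 mm wide; open, the fingers measure 114 mm over their backs; the gripper's body (76 mm by 85 mm) begins 54 mm behind the grasp point. The pads swing forward as they close: fully open they stand 13 mm farther back than shut.
Start: joints at [-0.119, 0.053, 1.613, -0, 1.476, -0.119], TCP at [0.625, 0, 0.203] pointing down, gripper open.
Joint ranges: [-3.01, 3.01], [-1.01, 2.22], [0.06, 2.58], [-1.02, 4.17], [0.09, 2.62], [-3.14, 3.14]. Speed limits (rad/s): [2.57, 2.57, 3.14, 3.14, 3.14, 3.14].

### API

Orientations are given as a unit quaternion [w, x, y, z].
In Python, from rig import state, optics, order gives the robot as it stands.
- The arm moves only by the tool jog_arm, never from a script. Its arguments are lists of equal length, an entry for each row: "gripper": the finger opening in mm, from 0 to 85.4; "slide": the shift along the tool's x, y, z in units of 30 mm (1.0 is 30 mm), a list of three; "spin": the turn about the tool's y in units of 6 degrees (1.0 is 6 degrees). A call has 1 to 8 rows; each row shifts and turns the pose as measured when the row begins, along the tool's axes as they then stand; what a row does not reach is not made up. A row lasts 1/12 s, in which the tool goes at most 41.7 mm and 7.16 degrees, less where a joint would pass 70% of its speed; a pose out of reach is approached as far as the arm can. A call is refused whole if a number of a shift passes 1 or a number of a turn 1, either way. A call with a gripper value outside its range is refused whole. The fingers move at their own pace and stop on an object; "newtons" is the grip in N (left out, the last holds). Time passes only in rows, so rows that do not move let the fingers close. It gives the time, the measured TCP pose, the force and the opening at its end, in the units of the state.
- state(): the state, without advancing time (a new reading comes with each control period).
- optics.read_camera(name): name is "scene" or "side" or "wrist"; returns (picture, depth): 480x640x3 uint8, red, green, blue; 480x640 float32, m along the optical axis (not along the pixel's ray), 0 where there is no reading.
- optics.calibration(name): a dict with "fx", "fy", "cx", "cy" (pixels), "R" (3x3) and "t" (3): a world point X has camera coordinates R X + t. Camera axes: x right, y down, z forward; pixel columns grow to the right and rows downward; lengths in m; the calibration is good to about 2 mm. A picture is of the moment at which its call begins: read the wrist's pose just before it. calibration takes no time and is no camera call; for the wrist camera it gives the pose at the moment of the call.
- order.sign_off(): hands the job in, once; it reports no verdict.
The state is a dict: "time": time; "joints": joint angles; "joint_velocities": joint speeds; "tau": joint torques, N m; "ee_pos": TCP position; "tool_rot": TCP orientation; "wrist_force": force on the tool from outside, world axes, zero at the start; "ft_torque": the same for the moment, N m; "finger_gap": finger opening in m.
Only numpy, scipy, OpenCV 4.12 (cv2) and the standard library are available. Lean on these libraries where they do the work, as an engineer would, in place of code of your own. Each camera call takes 0.05 s, during which the arm holds its last target.

### The job

The pressing is finished. Unscrew the press by its handwheel until the press plate has risen clear above the mould's rim, then draw the mould completely out from under the plate and leave it standing flat on the front part of the press's base, with the plate still up. Do not tip the mould or push the other things on the bench about.

Things in the scene. Friction and masses are not known exactly. Their poses are not given: they have to be found in the camera images.
- press: Bench screw press, fixed. Origin: on the vertical screw axis at bench level; z up, x along its base, y from post to post. Base plate 360 x 190 mm, flat top 20 mm above the bench, from x = +100 to -260 mm; its empty front part lies towards -x, roughly the robot's right (up to 0.3 rad either way). Two posts at y = +-72 mm; beam 40 mm wide (x), 180 mm (y), 150 to 180 mm high, post nuts to 195 mm
- handwheel (a joint): Angle of handwheel and screw, 0 to 11 rad, growing counter-clockwise seen from above (unscrewing). Wheel, screw, crosshead and plate rise 16 mm a turn (2.55 mm per rad) and stay where left; only wheel and screw turn. Starts at 0 to 0.6. At 0 the plate's underside is 0.3 mm above the mould's lid; at 3.4 it is level with the mould's rim, at 5 it is 4 mm above the rim. Takes 0.2 N m
- wheel_centre (a point): Centre of the black handwheel's rim, on the screw axis; 225 mm above the bench at joint value 0, rising with the wheel. Wheel 62 mm across outside, round rim 13 mm thick (6.5 mm above and below this point), three spokes, hub 22 mm wide reaching 16 mm above this point. Free all round; the beam is 45 mm below this point at 0 (on it, round the screw, a nut 40 mm wide, 10 mm high)
- plate_under (a point): Centre of the underside of the steel press plate, 80 mm (press x) x 46 mm (press y) x 10 mm thick, on the screw axis, 71.3 mm above the bench at joint value 0. It starts inside the mould, below its rim, and rises with the wheel. A grey crosshead bar runs from post to post 20 to 32 mm above this point
- mould: Loose open-topped steel box under the press plate, 150 (x) x 66 (y) x 60 mm high, walls 3 mm, about 0.8 kg, standing on the press's base; a white lid is sunk in it 9 mm below the rim. Origin: centre of its underside; z up, x along its length. A stick handle points to its -x, the same way as the press's -x within 0.05 rad
- mould_rim (a point): Centre of the mould's open top at rim height, 60 mm above its underside
- mould_handle (a point): Grip point on the axis of the mould's handle, 130 mm to -x from the mould's centre, 42 mm above its underside (62 mm above the bench). The handle is a level black round bar 16 mm thick, along the mould's x, from 90 to 168 mm from its centre
- basket: Bystander: white slatted plastic basket with some cookies, 260 x 170 x 102 mm. Origin: centre of its underside
- bowl: Bystander: steel bowl, 116 mm wide, 50 mm high. Origin: centre of its underside
- spatula: Bystander: kitchen spatula with black handle, 280 mm long, lying on the bench beside the sheet pan. Origin: under its middle
- sheet_pan: Bystander, does not move: aluminium baking sheet with cookies, 457 x 330 x 25 mm, to the robot's right. Origin: centre of its underside

How it is judged:
On the way:
1. the press plate has been raised clear above the mould's rim while the mould still stands under it (z of plate_under in the frame of mould_rim above 0.001 m and x of mould in the frame of press above -0.05 m and angle between mould's own z axis and vertical below 0.05 rad), for 0.2 s.
At the end, for the whole second after the job is handed in: The mould stands at rest, flat (0.05 rad) on the front part of the press's base (underside within 3 mm of its top, centre within 60 mm of its middle line), its centre at least 115 mm from the screw axis towards the press's -x, no part under the plate; the plate still 81 mm or more above the bench (x of mould in the frame of press below -0.115 m and y of mould in the frame of press between -0.06 and 0.06 m and z of mould in the frame of press between 0.017 and 0.023 m and angle between mould's own z axis and vertical below 0.05 rad and linear speed of mould below 0.01 m/s and z of plate_under in the frame of press above 0.081 m); the robot touches nothing.
It fails at once if the mould is tipped by more than 0.3 rad (angle between mould's own z axis and vertical above 0.3 rad).
It fails at once if the basket, the bowl or the spatula is pushed more than 30 mm (distance of any of basket, bowl, spatula from where it was at the start of the episode above 0.03 m).
It also fails if it takes over 62 s, if anything falls off the work surface, if the arm or the gripper's body presses on something with over 40 N, if the wrist force passes 120 N, or if a joint passes its speed limit or range.

## Working session

There is one attempt and no reset: what is moved stays moved. The work goes in short steps, Python scripts to look and compute and a tool call to move; the robot and the scene stay as the last step left them, time stands still between calls to the robot, and variables do not carry over. Pictures are saved under pics/ and viewed, and the job is handed in when it is done.

Besides the shell and the picture viewer there is one more tool, called after "Call:" as name(argument=value, ...) on one line, values as JSON. jog_arm: Moves the arm, as the interface text tells. Its arguments: {"type":"object","properties":{"gripper":{"type":"array","items":{"type":"number"}},"slide":{"type":"array","items":{"type":"array","items":{"type":"number"}}},"spin":{"type":"array","items":{"type":"number"}},"newtons":{"type":"number"}},"required":["gripper","slide","spin"]}

```bash
mkdir -p pics; ls; python3 - <<'E'
from rig import state, optics, order
import cv2,numpy as np
s=state();print({k:np.round(v,3).tolist() for k,v in s.items()})
for n in ("scene","side","wrist"):
    c=optics.calibration(n);p,d=optics.read_camera(n)
    print(n,{k:np.round(v,4).tolist() for k,v in c.items()})
    cv2.imwrite(f"pics/{n}0.png",p[:,:,::-1]);np.savez(f"{n}0.npz",p=p,d=d,**c)
E
```

```text
pics
{'time': 0.0, 'joints': [-0.119, 0.053, 1.614, -0.0, 1.476, -0.119], 'joint_velocities': [0.001, -0.002, -0.001, 0.002, -0.001, -0.0], 'tau': [0.0, -39.367, -37.018, -0.0, 0.007, -0.0], 'ee_pos': [0.624, 0.0, 0.201], 'tool_rot': [0.707, -0.707, 0.001, 0.001], 'wrist_force': [0.304, -0.078, 0.202], 'ft_torque': [0.013, -0.061, 0.027], 'finger_gap': 0.085}
scene {'fx': 618.6528, 'fy': 618.6528, 'cx': 312.0312, 'cy': 228.2375, 'R': [[-0.0404, 0.9992, -0.0059], [0.7784, 0.0278, -0.6271], [-0.6264, -0.0299, -0.7789]], 't': [0.0411, -0.2911, 2.1851]}
side {'fx': 507.9422, 'fy': 507.9422, 'cx': 320.3993, 'cy': 231.2688, 'R': [[-0.7328, -0.6803, -0.0153], [-0.4364, 0.4872, -0.7564], [0.5221, -0.5476, -0.6539]], 't': [0.3301, 0.3469, 1.175]}
wrist {'fx': 355.6084, 'fy': 355.6084, 'cx': 319.1947, 'cy': 239.9519, 'R': [[1.0, -0.0014, -0.0032], [-0.0004, -0.9592, 0.2826], [-0.0034, -0.2826, -0.9592]], 't': [-0.6232, -0.0359, 0.381]}
```

View pics/scene0.png

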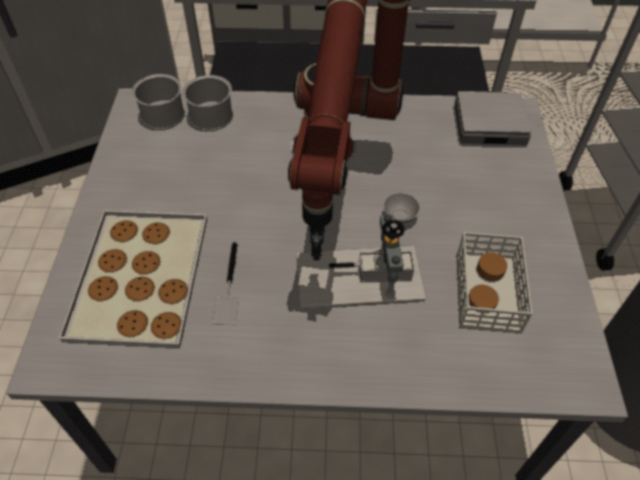

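View pics/side0.png

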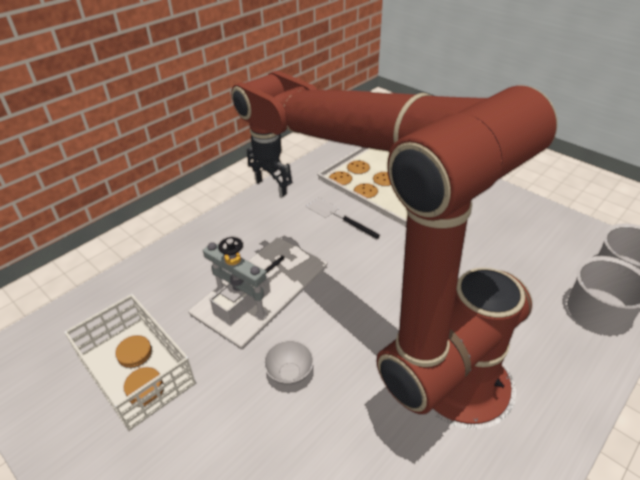

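View pics/wrist0.png

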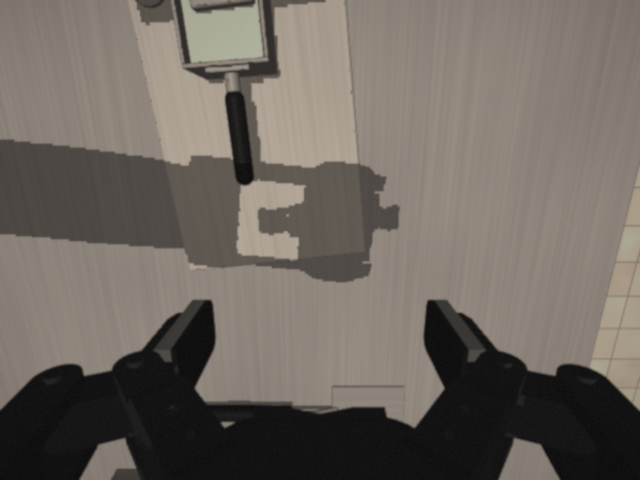

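```bash
cat > h.py <<'E'
import numpy as np,cv2
def cloud(n):
    f=np.load(n+"0.npz") if isinstance(n,str) else n
    d=f['d'];v,u=np.mgrid[:480,:640]
    X=np.stack([(u-f['cx'])/f['fx']*d,(v-f['cy'])/f['fy']*d,d],-1)
    W=(X-f['t'])@f['R'];W[d==0]=np.nan
    return f['p'],W
E
python3 - <<'E'
from h import *
for n in("scene","side"):
    p,W=cloud(n)
    m=(W[...,0]>.5)&(W[...,0]<.95)&(W[...,1]>-.12)&(W[...,1]<.36)&(W[...,2]>.01)
    # exclude gripper
    print(n)
    w=m&(W[...,2]>.205)&(W[...,2]<.27)&(W[...,1]>.08)
    P=W[w];print('wheel',len(P),P.mean(0),P.min(0),P.max(0))
    b=m&(abs(W[...,2]-.02)<.006)
    P=W[b][:,:2].astype(np.float32)
    # view mask
    im=p[:,:,::-1].copy();im[b]=(0,0,255);im[w]=(0,255,0)
    ys,xs=np.where(b);y0,x0=max(0,int(np.median(ys))-100),max(0,int(np.median(xs))-120)
    cv2.imwrite(f"pics/{n}m.png",cv2.resize(np.hstack([im[y0:y0+180,x0:x0+200],p[y0:y0+180,x0:x0+200,::-1]]),None,fx=2,fy=2,interpolation=0))
    print(cv2.minAreaRect(P),len(P))
    P=W[m&(abs(W[...,2]-.08)<.006)];print('rim-ish',len(P),P.min(0) if len(P) else 0,P.max(0))
E
```

```text
scene
wheel 321 [0.55492552 0.2002368  0.23012492] [0.52198138 0.17018889 0.21389614] [0.58497737 0.22953827 0.24569729]
((0.5705786943435669, 0.12203624844551086), (0.18025287985801697, 0.35990989208221436), 6.224343299865723) 3699
rim-ish 357 [0.51062534 0.0507944  0.07400675] [0.63244004 0.27274989 0.0859079 ]
side
wheel 378 [0.54432252 0.20486523 0.23137158] [0.51659549 0.17473439 0.21985964] [0.57783957 0.2322177  0.2448368 ]
((0.5683964490890503, 0.12292264401912689), (0.1739775836467743, 0.36358100175857544), 6.358062267303467) 2912
rim-ish 431 [0.50777868 0.09767623 0.07402076] [0.62469286 0.27553501 0.08587609]
```

```bash
sleep 1; ls pics
```

```text
scene0.png
scenem.png
side0.png
sidem.png
wrist0.png
```

View pics/scenem.png

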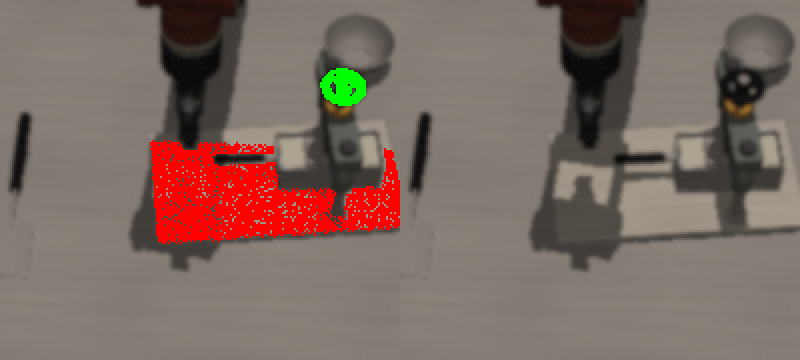

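View pics/sidem.png

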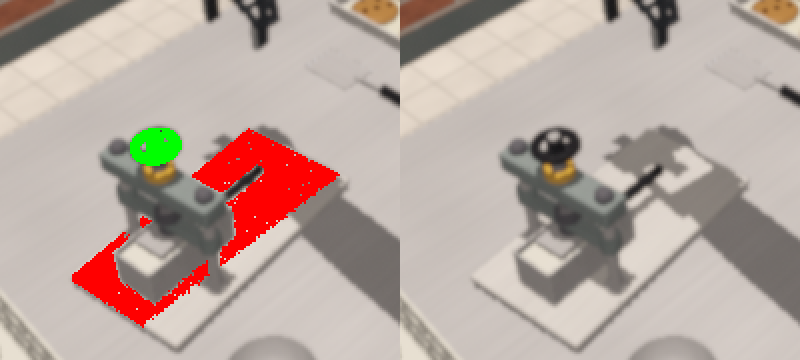

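Call:
jog_arm(gripper=[85,85,85,85,85], slide=[[-0.6,-0.7,1],[-0.6,-0.7,1],[-0.6,-0.7,1],[-0.6,-0.7,1],[0,0,0]], spin=[0,0,0,0,0])

```text
time: 0.57
ee_pos: [0.5484, 0.1225, 0.2833]
tool_rot: [0.708, -0.706, 0.007, 0.002]
wrist_force: [0.8, -1.0, 2.3]
finger_gap: 0.0847
```

```bash
cat > snap.py <<'E'
from rig import state,optics
import cv2,numpy as np,sys
tag=sys.argv[1]
s=state();print({k:np.round(s[k],4).tolist() for k in('time','joints','ee_pos','tool_rot','wrist_force','finger_gap')})
for n in sys.argv[2:]:
    c=optics.calibration(n);p,d=optics.read_camera(n)
    cv2.imwrite(f"pics/{n}{tag}.png",p[:,:,::-1]);np.savez(f"{n}{tag}.npz",p=p,d=d,**c)
E
python3 snap.py 1 wrist
```

```text
{'time': 0.5667, 'joints': [0.0858, -0.1238, 1.6522, 0.0029, 1.6258, 0.092], 'ee_pos': [0.5484, 0.1225, 0.2833], 'tool_rot': [0.7077, -0.7065, 0.0066, 0.0024], 'wrist_force': [0.7692, -0.9558, 2.2755], 'finger_gap': 0.0847}
```

View pics/wrist1.png

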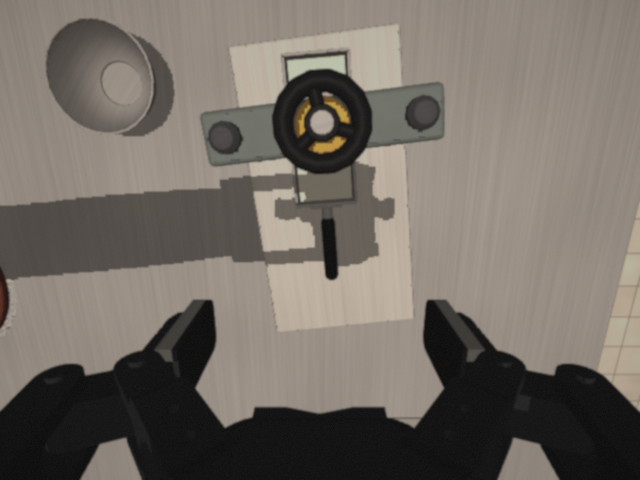

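```bash
cat >> h.py <<'E'
def ray(f,u,v,z):
    r=np.array([(u-f['cx'])/f['fx'],(v-f['cy'])/f['fy'],1])@f['R'];c=-f['t']@f['R']
    return c+r*(z-c[2])/r[2]
E
python3 - <<'E'
from h import *
f=np.load("wrist1.npz");p,W=cloud(f)
m=(W[...,2]>.21)&(W[...,2]<.25);m[300:]=0
P=W[m];print(len(P),P.mean(0),P.min(0),P.max(0),np.percentile(P[:,2],[5,50,95]))
ring=m.astype(np.uint8);c,_=cv2.findContours(ring,0,1);c=max(c,key=cv2.contourArea)
(u,v),r=cv2.minEnclosingCircle(c);print(u,v,r,cv2.fitEllipse(c));
for z in(.222,.226,.23):print(z,ray(f,*cv2.fitEllipse(c)[0],z))
for q in[(225,137),(422,112)]:print('nut',W[q[1],q[0]],ray(f,*q,.195))
b=(abs(W[...,2]-.02)<.006)&(W[...,1]>-.1);b[300:]=0
im=p[:,:,::-1]
hb=(abs(W[...,2]-.066)<.008)&(p.max(2)<60);hb[300:]=0;hb[:190]=0
P=W[hb];print('handle',len(P),P.min(0),P.max(0),np.median(P,0));
l=cv2.fitLine(P[:,:2].astype(np.float32),2,0,.01,.01);print(l.ravel())
for q in[(230,46),(399,25),(277,331),(412,318)]:print('base',ray(f,*q,.02))
for q in[(297,205),(354,200),(282,54),(348,49)]:print('rim',ray(f,*q,.08))
for q in [(329,215),(332,276)]:print('h',ray(f,*q,.062))
E
```

```text
7199 [0.5494249  0.20314232 0.23247298] [0.51882633 0.17192617 0.22512462] [0.57985563 0.23272605 0.24401204] [0.22833933 0.23180472 0.24152858]
322.02398681640625 120.50365447998047 53.10612869262695 ((322.1458435058594, 120.54270935058594), (99.63810729980469, 104.93302154541016), 2.0629653930664062)
0.222 [0.54936865 0.20372704 0.222     ]
0.226 [0.54939242 0.20357111 0.226     ]
0.23 [0.54941619 0.20341518 0.23      ]
nut [0.48052103 0.19430035 0.19487564] [0.48055454 0.1943005  0.195     ]
nut [0.61758318 0.20973124 0.19630723] [0.61792027 0.20980744 0.195     ]
handle 745 [0.54657516 0.03410371 0.06313726] [0.58216608 0.13255033 0.07225308] [0.55558389 0.07355698 0.06946908]
[ 0.06332338 -0.99799305  0.5559837   0.07285428]
base [0.4468555  0.29047215 0.02      ]
base [0.63175099 0.30893319 0.02      ]
base [ 0.48436451 -0.06388865  0.02      ]
base [ 0.66892117 -0.04381934  0.02      ]
rim [0.52117196 0.12370486 0.08      ]
rim [0.58200207 0.12880377 0.08      ]
rim [0.51047693 0.26988171 0.08      ]
rim [0.5734066  0.27352949 0.08      ]
h [0.55564459 0.10869498 0.062     ]
h [0.55923176 0.03470161 0.062     ]
```

Call:
jog_arm(gripper=[85,85,85,85,85,85,85,85], slide=[[0,0,0.9],[0,0,0.9],[0,0,0.9],[0,0,0],[0,0,0],[0,0,0],[0,0,0],[0,0,0]], spin=[0,0,0,1,1,1,1,1])

```text
time: 1.28
ee_pos: [0.5495, 0.1996, 0.27]
tool_rot: [-0.675, 0.685, -0.203, 0.187]
wrist_force: [-0.7, 0.4, 0.0]
finger_gap: 0.0846
```

Call:
jog_arm(gripper=[85,85,85,85,85,85,85,85], slide=[[0,0,0],[0,0,0],[0,0,0],[0,0,0],[0,0,0],[0,0,0],[0,0,0],[0,0,0]], spin=[1,1,1,1,1,1,1,1])

```text
time: 1.95
ee_pos: [0.5496, 0.1906, 0.2546]
tool_rot: [-0.514, 0.544, -0.477, 0.46]
wrist_force: [-0.5, -0.7, -0.5]
finger_gap: 0.0847
```

Call:
jog_arm(gripper=[85,85,85,85,85,85,85,85], slide=[[0,0,0],[0,0,0],[0,0,0],[0,0,0],[0,0,0],[0,0,0],[0,0,0],[0,0,0]], spin=[1,1,1,1,1,1,1,1])

```text
time: 2.62
ee_pos: [0.5493, 0.1811, 0.2393]
tool_rot: [0.251, -0.301, 0.652, -0.649]
wrist_force: [-0.1, 0.1, 0.0]
finger_gap: 0.0851
```

```bash
cat > go.py <<'E'
import sys,numpy as np
from rig import state
from scipy.spatial.transform import Rotation as Ro
s=state();q=s['tool_rot'];R=Ro.from_quat([q[1],q[2],q[3],q[0]]).as_matrix()
print(s['time'],'j',np.round(s['joints'],3),'p',np.round(s['ee_pos'],4),'F',np.round(s['wrist_force'],1),np.round(s['ft_torque'],2),'gap',s['finger_gap'])
print(np.round(R,3))
if len(sys.argv)>1:
    t=np.array(list(map(float,sys.argv[1:4])));print('tool units',np.round(R.T@(t-s['ee_pos'])/.03,3))
E
python3 go.py 0.5495 0.2035 0.203
```

```text
2.6167 j [ 0.195 -0.025  1.632 -0.009  1.604  2.535] p [0.5493 0.1811 0.2393] F [-0.1  0.1  0. ] [ 0.06 -0.01 -0.01] gap 0.08514186168393124
[[-0.693 -0.067  0.717]
 [-0.718 -0.023 -0.696]
 [ 0.063 -0.998 -0.032]]
tool units [-0.615  1.189 -0.476]
```

Call:
jog_arm(gripper=[85,85,85,85], slide=[[0,0,0],[0,0,0],[0,0,0],[0,0,0]], spin=[0,0,0,0])

```text
time: 2.95
ee_pos: [0.549, 0.1781, 0.2342]
tool_rot: [0.249, -0.304, 0.652, -0.648]
wrist_force: [-0.7, 0.3, -0.6]
finger_gap: 0.085
```

```bash
python3 go.py 0.5495 0.2035 0.255
```

```text
2.95 j [ 0.19  -0.02   1.636 -0.011  1.603  2.529] p [0.549  0.1781 0.2342] F [-0.7  0.3 -0.6] [ 0.02 -0.01 -0.  ] gap 0.08495145793542914
[[-0.692 -0.074  0.718]
 [-0.718 -0.025 -0.695]
 [ 0.069 -0.997 -0.036]]
tool units [-0.573 -0.715 -0.601]
```

Call:
jog_arm(gripper=[85,85,85], slide=[[0,-0.8,0],[-0.57,-0.05,-0.6],[-0.04,-0.05,-0.04]], spin=[0,0,0])

```text
time: 3.2
ee_pos: [0.5491, 0.2044, 0.2586]
tool_rot: [0.247, -0.306, 0.653, -0.648]
wrist_force: [-0.2, 0.4, -1.4]
finger_gap: 0.0848
```

```bash
python3 go.py 0.548 0.203 0.203
```

```text
3.2 j [ 0.233 -0.006  1.582 -0.007  1.648  2.57 ] p [0.5491 0.2044 0.2586] F [-0.2  0.4 -1.4] [ 0.02 -0.01  0.02] gap 0.08483214046107984
[[-0.691 -0.079  0.719]
 [-0.719 -0.026 -0.694]
 [ 0.073 -0.997 -0.039]]
tool units [-0.077  1.852  0.077]
```

Call:
jog_arm(gripper=[85,85,70], slide=[[-0.055,0.9,0.02],[-0.055,0.85,0.02],[-0.02,-0.04,-0.02]], spin=[0,0,0], newtons=50)

```text
time: 3.45
ee_pos: [0.5505, 0.2064, 0.2095]
tool_rot: [0.252, -0.305, 0.651, -0.648]
wrist_force: [-0.9, -0.2, -1.4]
finger_gap: 0.0754
```

```bash
python3 go.py 0.548 0.203 0.203;python3 snap.py 2 side; python3 -c "
import cv2
p=cv2.imread('pics/side2.png')[180:340,150:330];cv2.imwrite('pics/side2c.png',cv2.resize(p,None,fx=3.3,fy=3.3))"
```

```text
3.45 j [ 0.236  0.017  1.64  -0.008  1.56   2.569] p [0.5505 0.2064 0.2095] F [-0.9 -0.2 -1.4] [-0.04  0.06 -0.06] gap 0.0754138362258259
[[-0.687 -0.071  0.723]
 [-0.723 -0.025 -0.69 ]
 [ 0.067 -0.997 -0.034]]
tool units [0.125 0.223 0.027]
{'time': 3.45, 'joints': [0.2362, 0.0167, 1.64, -0.0076, 1.5598, 2.5687], 'ee_pos': [0.5505, 0.2064, 0.2095], 'tool_rot': [0.2517, -0.3048, 0.6513, -0.6477], 'wrist_force': [-0.8939, -0.211, -1.3583], 'finger_gap': 0.0754}
```

View pics/side2c.png

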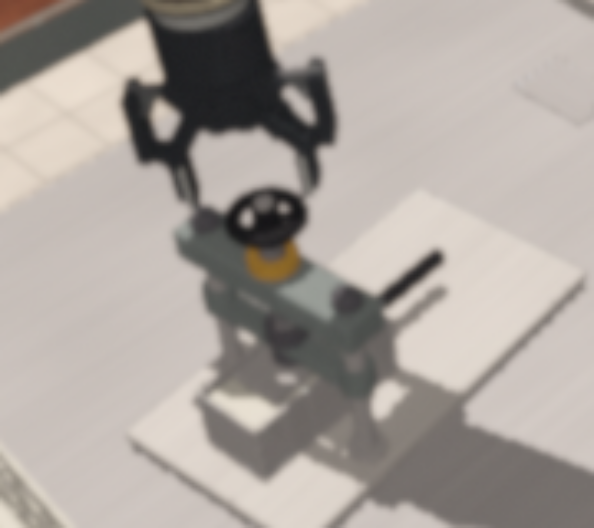

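```bash
python3 - <<'E'
from h import *
f=np.load("side2.npz");p,W=cloud(f)
print('cam',-f['t']@f['R'])
def pr(X):
    c=f['R']@X+f['t'];return (c[:2]/c[2]*f['fx']+[f['cx'],f['cy']]).round(1)
for X in [(.5505,.2064,.2095),(.5495,.2035,.2265),(.524,.179,.2165),(.577,.234,.2165)]:
    q=pr(np.array(X));print(X,q,'crop',(q-[150,180])*3.3)
for cu,cv_ in[(190,190),(310,175),(270,195),(235,210),(265,60)]:
    u,v=int(150+cu/3.3),int(180+cv_/3.3);print(cu,cv_,W[v,u])
E
```

```text
cam [-0.22011402  0.69903012  1.03578382]
(0.5505, 0.2064, 0.2095) [229.5 251.7] crop [262.35 236.61]
(0.5495, 0.2035, 0.2265) [229.8 246. ] crop [263.34 217.8 ]
(0.524, 0.179, 0.2165) [245.2 248.8] crop [314.16 227.04]
(0.577, 0.234, 0.2165) [213.  250.3] crop [207.9  231.99]
190 190 [0.57532084 0.24303058 0.26576511]
310 175 [0.51645933 0.18374282 0.27372206]
270 195 [0.55297806 0.19458328 0.2407439 ]
235 210 [0.56779555 0.2142488  0.23229454]
265 60 [0.52810451 0.19537097 0.37486416]
```

```bash
python3 - <<'E'
from h import *
for n,T in (("side0",(.624,0,.201)),("side2",(.5505,.2064,.2095))):
    f=np.load(n+".npz");p,W=cloud(f)
    T=np.array(T);m=(np.hypot(W[...,0]-T[0],W[...,1]-T[1])<.075)&(W[...,2]>.15)&(W[...,2]<.4)&(p.max(2)<60)
    for r in range(180,260,4):
        k=m[r]
        if k.any(): print(n,r,np.where(k)[0].min(),np.where(k)[0].max(),k.sum(),np.nanmin(W[r][k],0).round(3),np.nanmax(W[r][k],0).round(3))
E
python3 snap.py 3 wrist side
```

```text
side0 180 257 290 9 [ 0.554 -0.009  0.253] [0.668 0.012 0.313]
side0 184 280 287 8 [0.551 0.004 0.292] [0.571 0.013 0.302]
side0 188 282 285 4 [ 0.569 -0.003  0.273] [0.573 0.005 0.279]
side0 192 282 285 4 [ 0.567 -0.001  0.262] [0.573 0.008 0.269]
side2 192 222 229 7 [0.525 0.196 0.392] [0.53  0.212 0.399]
side2 196 199 231 31 [0.525 0.19  0.376] [0.565 0.248 0.399]
side2 200 200 233 34 [0.524 0.183 0.359] [0.563 0.248 0.39 ]
side2 204 201 247 40 [0.507 0.168 0.352] [0.562 0.248 0.38 ]
side2 208 189 248 44 [0.503 0.17  0.342] [0.596 0.26  0.351]
side2 212 188 249 43 [0.503 0.169 0.316] [0.593 0.266 0.346]
side2 216 190 250 43 [0.502 0.169 0.308] [0.597 0.264 0.334]
side2 220 191 249 27 [0.505 0.171 0.301] [0.601 0.263 0.322]
side2 224 192 244 20 [0.513 0.179 0.297] [0.598 0.262 0.313]
side2 228 199 244 10 [0.516 0.179 0.283] [0.587 0.251 0.296]
side2 232 207 245 3 [0.516 0.178 0.271] [0.577 0.239 0.278]
side2 236 208 208 1 [0.577 0.239 0.265] [0.577 0.239 0.265]
side2 240 223 240 12 [0.543 0.177 0.228] [0.574 0.203 0.238]
side2 244 220 241 11 [0.528 0.186 0.228] [0.569 0.217 0.24 ]
side2 248 218 240 18 [0.524 0.193 0.22 ] [0.562 0.23  0.235]
side2 252 220 236 17 [0.52  0.209 0.227] [0.55  0.233 0.234]
{'time': 3.5, 'joints': [0.2364, 0.0154, 1.6368, -0.0074, 1.5614, 2.5689], 'ee_pos': [0.5514, 0.2068, 0.2121], 'tool_rot': [0.2527, -0.3038, 0.6512, -0.6479], 'wrist_force': [-0.0568, 1.3148, 0.5292], 'finger_gap': 0.07}
```

View pics/wrist3.png

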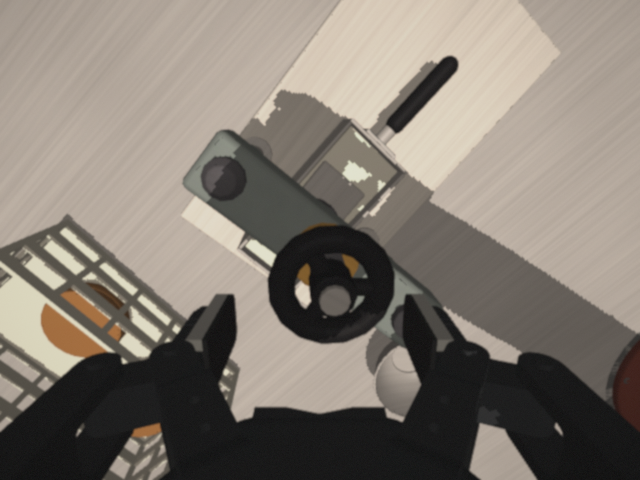

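View pics/side3.png

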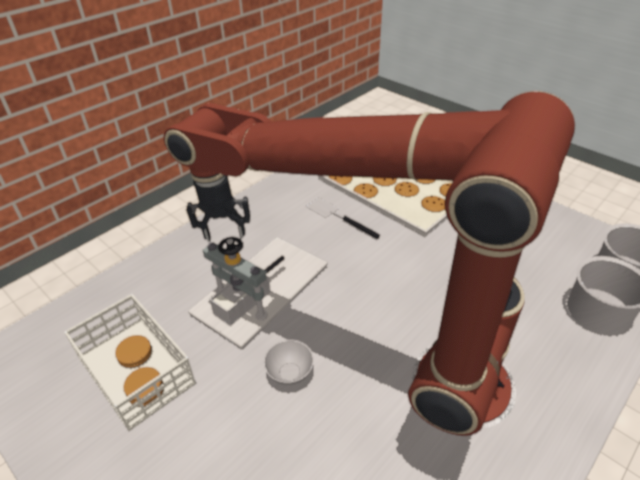

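```bash
python3 - <<'E'
from h import *
f=np.load("wrist3.npz");p,W=cloud(f);d=f['d']
print('cam',-f['t']@f['R'], f['R'])
for q in[(225,300),(230,310),(215,330),(210,340),(195,350),(415,300),(420,320),(320,430),(335,300),(380,290),(200,360)]:
    print(q,d[q[1],q[0]],W[q[1],q[0]].round(4),p[q[1],q[0]])
for n in("side3","side0"):
  f=np.load(n+".npz");p,W=cloud(f)
  im=cv2.resize(p[140:270,170:310,::-1],None,fx=4,fy=4,interpolation=0);cv2.imwrite(f"pics/{n}c.png",im)
E
```

```text
cam [0.61488115 0.16160666 0.38135938] [[-0.6886155  -0.72220044  0.06507849]
 [-0.6725502   0.66966019  0.31501026]
 [-0.27108102  0.1731524  -0.94685444]]
(225, 300) 0.13705994 [0.5872 0.2271 0.2565] [35 35 33]
(230, 310) 0.13962878 [0.5826 0.2295 0.2555] [23 22 21]
(215, 330) 0.12007288 [0.5861 0.2282 0.275 ] [22 21 21]
(210, 340) 0.11387281 [0.5865 0.228  0.2814] [21 19 19]
(195, 350) 0.103305094 [0.5902 0.227  0.2913] [64 62 57]
(415, 300) 0.1377697 [0.5363 0.1742 0.2607] [65 62 58]
(420, 320) 0.124560736 [0.5379 0.1765 0.2745] [20 19 21]
(320, 430) 0.07708455 [0.5662 0.2024 0.3214] [28 27 28]
(335, 300) 0.15525855 [0.5504 0.2011 0.2431] [102  96  90]
(380, 290) 0.16639605 [0.5344 0.1856 0.233 ] [25 24 24]
(200, 360) 0.09904744 [0.5884 0.2251 0.2959] [24 24 25]
```

View pics/side3c.png

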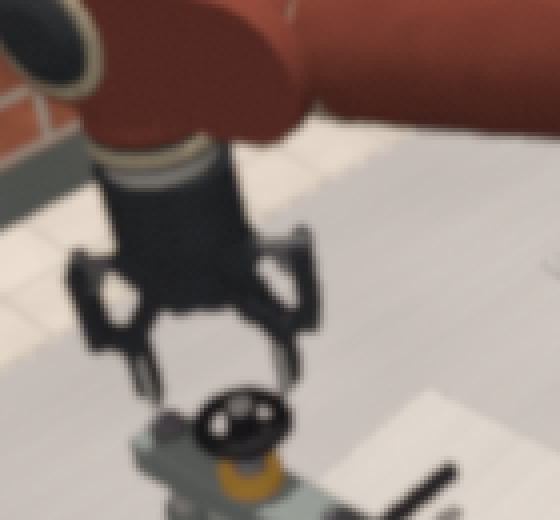

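```bash
python3 go.py 0.545 0.202 0.168
```

```text
3.6 j [ 0.236  0.013  1.633 -0.007  1.562  2.569] p [0.5532 0.2071 0.2156] F [ 0.2 -0.3  0.1] [-0.03  0.01  0.03] gap 0.07012373022883713
[[-0.689 -0.063  0.722]
 [-0.723 -0.023 -0.691]
 [ 0.06  -0.998 -0.03 ]]
tool units [ 0.216  1.603 -0.034]
```

Call:
jog_arm(gripper=[82,82,82,82], slide=[[0.2,0,-0.04],[0,-0.04,0],[0,0.6,0],[0,0.5,0]], spin=[0,0,0,0])

```text
time: 3.93
ee_pos: [0.5512, 0.2031, 0.1948]
tool_rot: [0.261, -0.296, 0.65, -0.65]
wrist_force: [0.6, -0.6, 0.0]
finger_gap: 0.0819
```

```bash
python3 snap.py 4 wrist;python3 go.py 0.545 0.202 0.168
```

```text
{'time': 3.9333, 'joints': [0.2307, 0.0056, 1.6749, -0.0081, 1.5101, 2.564], 'ee_pos': [0.5512, 0.2031, 0.1948], 'tool_rot': [0.2606, -0.2958, 0.65, -0.6497], 'wrist_force': [0.5695, -0.6305, 0.0338], 'finger_gap': 0.0819}
3.9833 j [ 0.231  0.007  1.678 -0.008  1.509  2.564] p [0.5501 0.2027 0.1922] F [-0.   0.3 -1.6] [ 0.    0.01 -0.01] gap 0.08191940910181919
[[-0.689 -0.049  0.723]
 [-0.723 -0.02  -0.691]
 [ 0.048 -0.999 -0.022]]
tool units [ 0.096  0.814 -0.087]
```

View pics/wrist4.png

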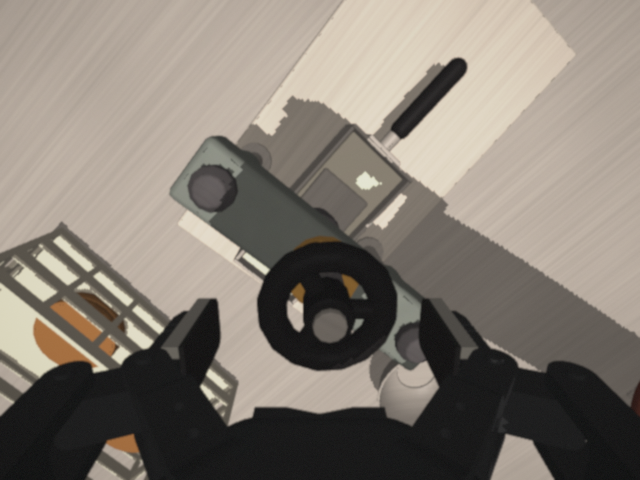

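Call:
jog_arm(gripper=[82,82,82], slide=[[0.1,0.2,-0.08],[0,0.4,0],[0,0.1,0]], spin=[0,0,0])

```text
time: 4.23
ee_pos: [0.5461, 0.2017, 0.1734]
tool_rot: [0.261, -0.295, 0.65, -0.65]
wrist_force: [-0.0, -0.1, -1.1]
finger_gap: 0.0822
```

```bash
python3 snap.py 5 wrist side;python3 go.py 0.5465 0.2025 0.168;  python3 -c "
import cv2
p=cv2.imread('pics/side5.png')[140:270,170:310];cv2.imwrite('pics/side5c.png',cv2.resize(p,None,fx=4,fy=4))"
```

```text
{'time': 4.2333, 'joints': [0.2303, 0.007, 1.7095, -0.0083, 1.4732, 2.5643], 'ee_pos': [0.5461, 0.2017, 0.1734], 'tool_rot': [0.2608, -0.2953, 0.65, -0.6498], 'wrist_force': [-0.028, -0.057, -1.1438], 'finger_gap': 0.0822}
4.3333 j [ 0.23   0.007  1.708 -0.008  1.474  2.564] p [0.5466 0.2019 0.1744] F [ 0.9 -1.5  0.1] [ 0.03 -0.01 -0.04] gap 0.08184192424812572
[[-0.689 -0.044  0.723]
 [-0.723 -0.019 -0.691]
 [ 0.044 -0.999 -0.019]]
tool units [-0.023  0.214 -0.012]
```

View pics/wrist5.png

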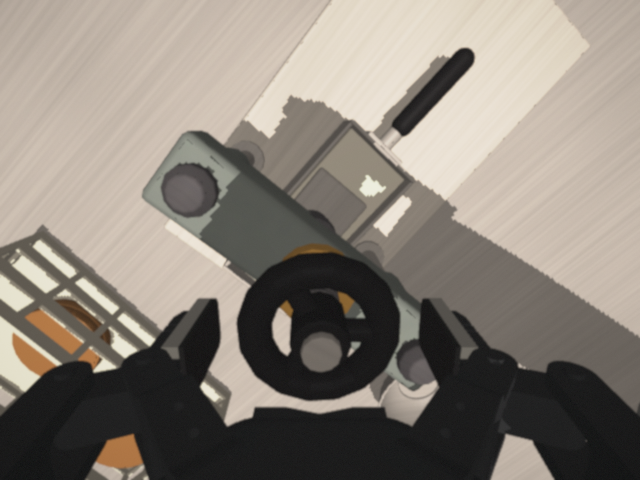

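View pics/side5c.png

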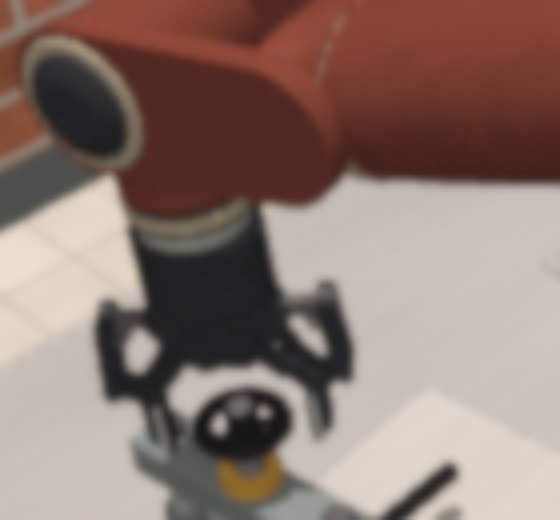

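Call:
jog_arm(gripper=[82,72,62,55,55,55], slide=[[0,0.3,0],[0,-0.03,0],[0,-0.03,0],[0,-0.03,0],[0,-0.03,0],[0,-0.03,0]], spin=[0,0,0,0,0,0], newtons=50)

```text
time: 4.83
ee_pos: [0.5463, 0.2012, 0.1683]
tool_rot: [-0.261, 0.295, -0.65, 0.65]
wrist_force: [2.1, -0.7, -5.5]
finger_gap: 0.0592
```

```bash
python3 snap.py 6 wrist side;python3 go.py ;  python3 -c "
import cv2
p=cv2.imread('pics/side6.png')[140:270,170:310];cv2.imwrite('pics/side6c.png',cv2.resize(p,None,fx=4,fy=4))"
```

```text
{'time': 4.8333, 'joints': [0.23, 0.011, 1.7142, -0.0092, 1.4647, 2.564], 'ee_pos': [0.5463, 0.2012, 0.1683], 'tool_rot': [-0.2608, 0.2955, -0.6497, 0.6501], 'wrist_force': [2.0738, -0.7372, -5.508], 'finger_gap': 0.0592}
4.9333 j [ 0.23   0.011  1.714 -0.009  1.465  2.564] p [0.5463 0.2012 0.1683] F [ 3.  -0.6 -7. ] [ 0.07 -0.42  0.11] gap 0.0593231441122542
[[-0.689 -0.045  0.723]
 [-0.723 -0.02  -0.691]
 [ 0.045 -0.999 -0.019]]
```

View pics/wrist6.png

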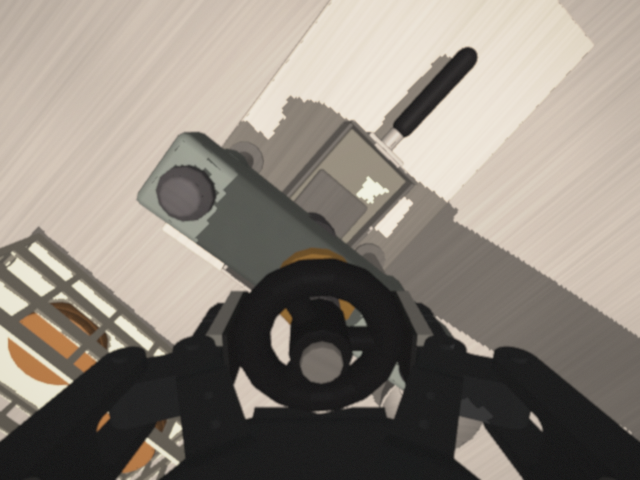

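View pics/side6c.png

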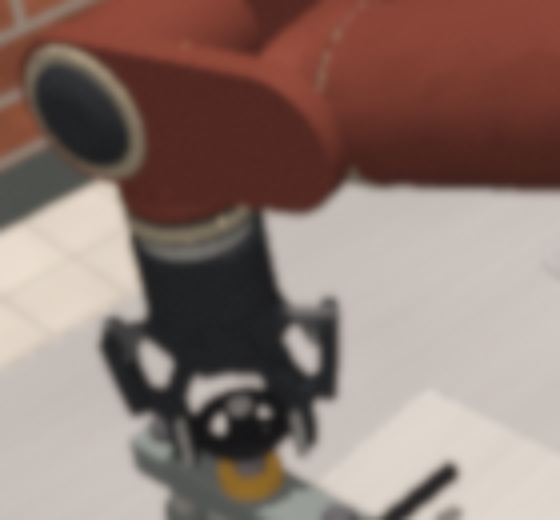

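```bash
python3 - <<'E'
from h import *
f=np.load("wrist6.npz");p,W=cloud(f);d=f['d']
from scipy.spatial.transform import Rotation as Ro
R=Ro.from_quat([0.2955,-.6497,.6501,-.2608]).as_matrix()
c=np.array([.5495,.2035,.2265])
for q in[(242,295),(240,300),(236,305),(228,330),(222,345),(215,300),(405,295),(410,305),(420,340),(425,320),(400,330),(270,375),(321,265),(320,405),(250,335)]:
    print(q,W[q[1],q[0]].round(4),'tool rel wheel',((W[q[1],q[0]]-c)@R).round(4),p[q[1],q[0]])
cv2.imwrite('pics/w6c.png',cv2.resize(p[250:430,180:460,::-1],None,fx=2.8,fy=2.8))
E
```

```text
(242, 295) [0.5772 0.2166 0.2105] tool rel wheel [-0.0293  0.0145  0.0112] [36 35 33]
(240, 300) [0.5774 0.2163 0.2154] tool rel wheel [-0.029   0.0096  0.0115] [29 29 28]
(236, 305) [0.5778 0.2171 0.219 ] tool rel wheel [-0.0297  0.006   0.0112] [55 54 50]
(228, 330) [0.5775 0.2169 0.2359] tool rel wheel [-0.0286 -0.0109  0.0108] [26 27 26]
(222, 345) [0.5758 0.221  0.2382] tool rel wheel [-0.0303 -0.0132  0.0067] [72 69 65]
(215, 300) [5.461e-01 3.408e-01 5.000e-04] tool rel wheel [-0.1072  0.2232 -0.093 ] [216 203 190]
(405, 295) [0.5322 0.1703 0.2124] tool rel wheel [0.0353 0.0155 0.0107] [87 83 78]
(410, 305) [0.5328 0.1706 0.2211] tool rel wheel [0.0351 0.0068 0.0107] [88 85 79]
(420, 340) [0.5332 0.1736 0.2412] tool rel wheel [ 0.0335 -0.0134  0.0085] [118 114 105]
(425, 320) [0.5317 0.1691 0.2326] tool rel wheel [ 0.0374 -0.0046  0.0108] [59 57 55]
(400, 330) [0.5341 0.1779 0.2315] tool rel wheel [ 0.0293 -0.0038  0.0065] [26 25 26]
(270, 375) [0.5535 0.2227 0.2316] tool rel wheel [-0.0165 -0.0057 -0.0105] [23 23 25]
(321, 265) [0.5705 0.1812 0.2294] tool rel wheel [ 0.0018 -0.0034  0.0305] [25 25 25]
(320, 405) [0.5316 0.219  0.2323] tool rel wheel [ 0.0014 -0.0053 -0.0238] [29 27 27]
(250, 335) [0.57   0.2152 0.2325] tool rel wheel [-0.0224 -0.0071  0.0066] [29 29 28]
```

View pics/w6c.png

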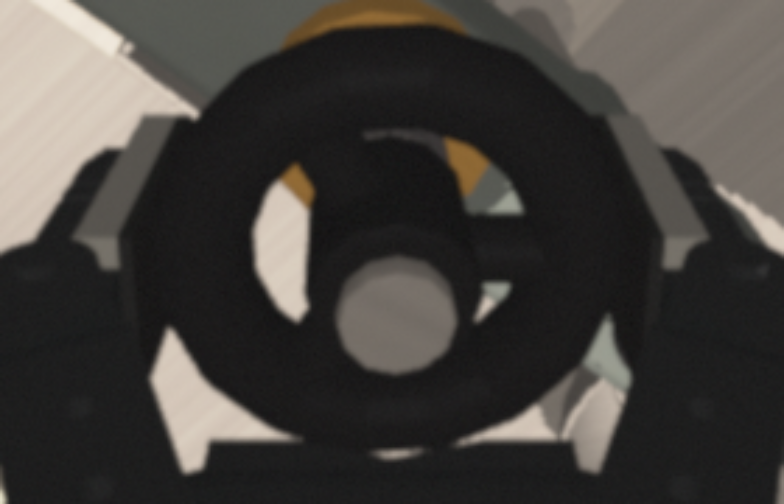

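Call:
jog_arm(gripper=[55,55,55,55,55,55], slide=[[0,-0.05,0],[0,-0.05,0],[0,-0.05,0],[0,-0.05,0],[0,-0.05,0],[0,-0.05,0]], spin=[-1,-1,-1,-1,-1,-1])

```text
time: 5.43
ee_pos: [0.5456, 0.2001, 0.1701]
tool_rot: [0.453, -0.491, 0.531, -0.521]
wrist_force: [3.5, 3.9, -7.2]
finger_gap: 0.0593
```

```bash
python3 go.py 
```

```text
5.4333 j [ 0.231  0.012  1.71  -0.014  1.473  1.912] p [0.5456 0.2001 0.1701] F [ 3.5  3.9 -7.2] [-1.   -0.51 -0.29] gap 0.05933847490823453
[[-0.108 -0.049  0.993]
 [-0.994 -0.026 -0.109]
 [ 0.031 -0.998 -0.046]]
```

Call:
jog_arm(gripper=[55,55,55,55,55,55,55,55], slide=[[0,-0.05,0],[0,-0.05,0],[0,-0.05,0],[0,-0.05,0],[0,-0.05,0],[0,-0.05,0],[0,-0.05,0],[0,-0.05,0]], spin=[-1,-1,-1,-1,-1,-1,-1,-1])

```text
time: 6.1
ee_pos: [0.546, 0.1984, 0.1723]
tool_rot: [-0.632, 0.67, -0.286, 0.265]
wrist_force: [0.3, 1.6, -7.3]
finger_gap: 0.0595
```

```bash
python3 go.py 
```

```text
6.1 j [ 0.234  0.013  1.706 -0.026  1.48   1.038] p [0.546  0.1984 0.1723] F [ 0.3  1.6 -7.3] [-0.87 -1.25 -0.22] gap 0.05949187792853767
[[ 0.696 -0.049  0.717]
 [-0.718 -0.038  0.695]
 [-0.007 -0.998 -0.062]]
```

Call:
jog_arm(gripper=[55,55,55,55,55,55,55,55], slide=[[0,-0.05,0],[0,-0.05,0],[0,-0.05,0],[0,-0.05,0],[0,-0.05,0],[0,-0.05,0],[0,-0.05,0],[0,-0.05,0]], spin=[-1,-1,-1,-1,-1,-1,-1,-1])

```text
time: 6.77
ee_pos: [0.5474, 0.1972, 0.1759]
tool_rot: [-0.691, 0.722, 0.01, -0.043]
wrist_force: [1.3, -0.4, -9.6]
finger_gap: 0.0593
```

Call:
jog_arm(gripper=[55,55,55,55,55,55,55,55], slide=[[0,-0.05,0],[0,-0.05,0],[0,-0.05,0],[0,-0.05,0],[0,-0.05,0],[0,-0.05,0],[0,-0.05,0],[0,-0.05,0]], spin=[-1,-1,-1,-1,-1,-1,-1,-1])

```text
time: 7.43
ee_pos: [0.5491, 0.1981, 0.1785]
tool_rot: [-0.622, 0.635, 0.304, -0.343]
wrist_force: [2.1, 0.9, -9.0]
finger_gap: 0.0592
```

```bash
python3 go.py 
```

```text
7.4333 j [ 0.236  0.01   1.698 -0.032  1.483 -0.711] p [0.5491 0.1981 0.1785] F [ 2.1  0.9 -9. ] [ 0.23 -0.74 -0.18] gap 0.05920658908764905
[[ 0.581 -0.041 -0.813]
 [ 0.812 -0.042  0.582]
 [-0.058 -0.998  0.009]]
```

Call:
jog_arm(gripper=[55,55,55,55,55,55], slide=[[0,-0.05,0],[0,-0.05,0],[0,-0.05,0],[0,-0.05,0],[0,-0.05,0],[0,-0.05,0]], spin=[-1,-1,-1,-1,-1,-1])

```text
time: 7.93
ee_pos: [0.5493, 0.1992, 0.1803]
tool_rot: [0.491, -0.49, -0.488, 0.53]
wrist_force: [0.9, 3.2, -7.3]
finger_gap: 0.0594
```

Call:
jog_arm(gripper=[55,55,55,55,55,55,55], slide=[[0,-0.05,0],[0,-0.05,0],[0,-0.05,0],[0,-0.05,0],[0,-0.05,0],[0,-0.05,0],[0,-0.04,0]], spin=[-1,-1,-1,-1,-1,-1,0])

```text
time: 8.52
ee_pos: [0.5484, 0.1999, 0.1827]
tool_rot: [0.306, -0.291, -0.619, 0.663]
wrist_force: [2.1, 1.2, -9.2]
finger_gap: 0.0594
```

```bash
python3 go.py; python3 snap.py 7 wrist side 
```

```text
8.5167 j [ 0.241  0.011  1.69  -0.036  1.495 -2.024] p [0.5484 0.1999 0.1827] F [ 2.1  1.2 -9.2] [-0.34 -1.03  0.2 ] gap 0.05940357768000487
[[-0.643 -0.044 -0.764]
 [ 0.766 -0.048 -0.641]
 [-0.008 -0.998  0.065]]
{'time': 8.5167, 'joints': [0.2411, 0.0114, 1.6899, -0.036, 1.495, -2.0244], 'ee_pos': [0.5484, 0.1999, 0.1827], 'tool_rot': [0.3057, -0.2915, -0.6185, 0.6626], 'wrist_force': [2.1339, 1.1743, -9.2231], 'finger_gap': 0.0594}
```

View pics/wrist7.png

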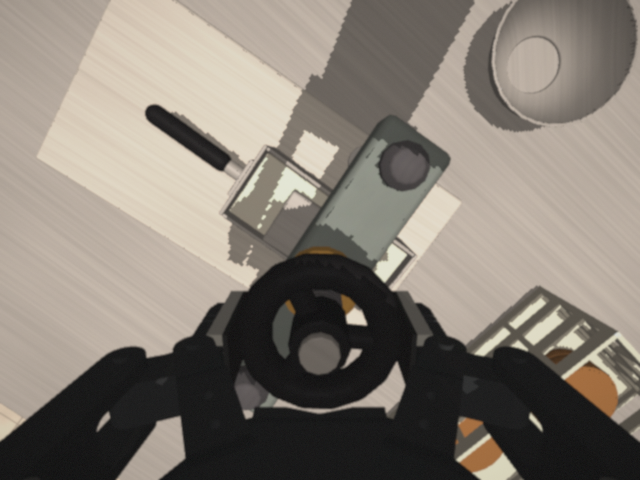

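```bash
python3 -c "
import cv2
p=cv2.imread('pics/side7.png')[190:350,170:330];cv2.imwrite('pics/side7c.png',cv2.resize(p,None,fx=3.6,fy=3.6))"
```

```text
(no output)
```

View pics/side7c.png

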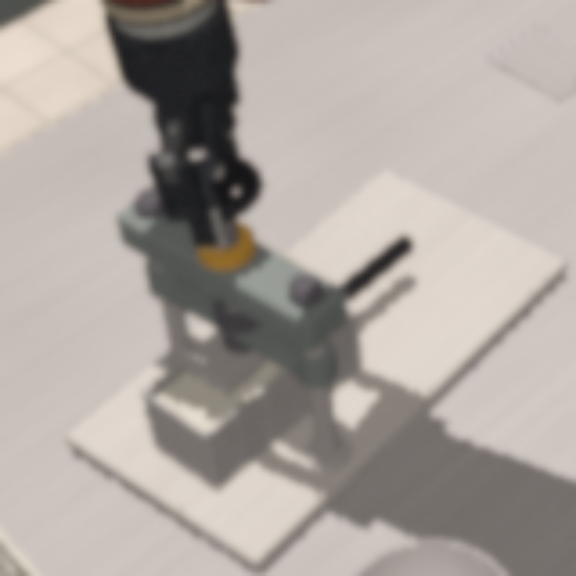

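```bash
python3 - <<'E'
from h import *
for n,q in(("wrist1",(321,121)),("wrist6",(321,362)),("wrist7",(320,354))):
    f=np.load(n+".npz");p,W=cloud(f);k=W[q[1]-6:q[1]+7,q[0]-6:q[0]+7].reshape(-1,3);print(n,np.median(k,0))
    c=-f['t']@f['R'];print('cam',c)
E
```

```text
wrist1 [0.54882942 0.20268962 0.2420275 ]
cam [0.550756   0.1946263  0.45546328]
wrist6 [nan nan nan]
cam [0.60577948 0.15529057 0.33880928]
wrist7 [nan nan nan]
cam [0.50073654 0.16225069 0.35902519]
```

Call:
jog_arm(gripper=[85,85,85,85,85,85,85,85], slide=[[0,-0.03,0],[0,-0.03,0],[0,-0.03,0],[0,-0.03,0],[0,-0.8,0],[0,-0.9,0],[0,-0.9,0],[0,-0.05,0]], spin=[0,0,0,0,0,0,0,0])

```text
time: 9.28
ee_pos: [0.5527, 0.2046, 0.276]
tool_rot: [0.31, -0.296, -0.618, 0.659]
wrist_force: [0.4, -1.0, 0.7]
finger_gap: 0.0846
```

```bash
python3 go.py; python3 snap.py 8 wrist 
```

```text
9.2833 j [ 0.245 -0.024  1.57  -0.032  1.647 -2.012] p [0.5527 0.2046 0.276 ] F [ 0.4 -1.   0.7] [ 0.05 -0.05  0.03] gap 0.08464905992564388
[[-0.632 -0.042 -0.774]
 [ 0.775 -0.043 -0.631]
 [-0.007 -0.998  0.06 ]]
{'time': 9.2833, 'joints': [0.245, -0.0242, 1.5705, -0.0317, 1.647, -2.0118], 'ee_pos': [0.5527, 0.2046, 0.276], 'tool_rot': [0.3101, -0.2961, -0.6183, 0.6587], 'wrist_force': [0.3803, -0.9508, 0.7179], 'finger_gap': 0.0846}
```

View pics/wrist8.png

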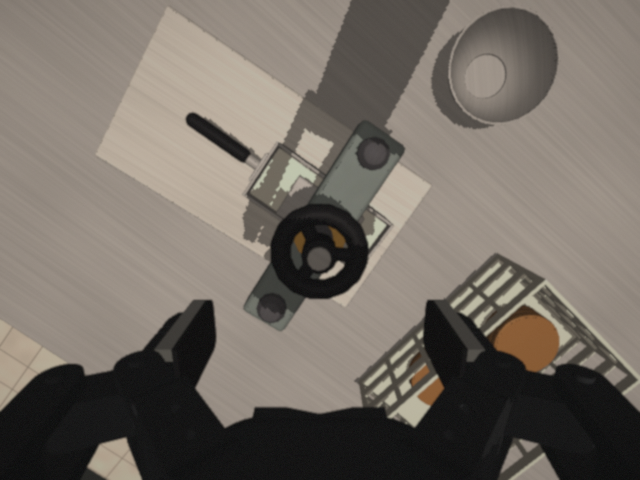

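```bash
python3 - <<'E'
from h import *
for n,q in(("wrist1",(321,121)),("wrist8",(319,259))):
    f=np.load(n+".npz");p,W=cloud(f);k=W[q[1]-4:q[1]+5,q[0]-4:q[0]+5].reshape(-1,3);print(n,np.median(k,0))
f=np.load("wrist8.npz");p,W=cloud(f)
k=(abs(W[...,2]-.08)<.006);k[300:]=0;print(W[k].min(0),W[k].max(0))
E
```

```text
wrist1 [0.54882942 0.20269757 0.24211852]
wrist8 [0.54890785 0.20199567 0.25371462]
[0.45156147 0.11868175 0.07400736] [0.58401667 0.46666939 0.08590515]
```

Call:
jog_arm(gripper=[85,85,85,85,85,85,85,85], slide=[[0,-0.06,0],[0,-0.06,0],[0,-0.06,0],[0,-0.06,0],[0,-0.06,0],[0,-0.06,0],[0,-0.06,0],[0,-0.06,0]], spin=[1,1,1,1,1,1,1,1])

```text
time: 10.0
ee_pos: [0.5512, 0.2048, 0.2861]
tool_rot: [-0.545, 0.547, 0.426, -0.471]
wrist_force: [0.7, -1.2, -0.3]
finger_gap: 0.0849
```

Call:
jog_arm(gripper=[85,85,85,85,85,85,85,85], slide=[[0,-0.06,0],[0,-0.06,0],[0,-0.06,0],[0,-0.06,0],[0,-0.06,0],[0,-0.06,0],[0,-0.06,0],[0,-0.06,0]], spin=[1,1,1,1,1,1,1,1])

```text
time: 10.67
ee_pos: [0.549, 0.2046, 0.2941]
tool_rot: [-0.676, 0.696, 0.148, -0.195]
wrist_force: [0.0, 0.1, 0.0]
finger_gap: 0.0848
```

```bash
python3 go.py 0.558 0.07 0.23
```

```text
10.6667 j [ 0.245 -0.027  1.544 -0.028  1.691 -0.247] p [0.549  0.2046 0.2941] F [0.  0.1 0. ] [ 0.09 -0.01  0.01] gap 0.08476050619256176
[[ 0.88  -0.058 -0.471]
 [ 0.469 -0.044  0.882]
 [-0.072 -0.997 -0.011]]
tool units [-1.686  2.309 -4.077]
```

Call:
jog_arm(gripper=[85,85,85,85,85,85,85,85], slide=[[0,-0.06,0],[0,-0.06,0],[0,-0.06,0],[0,-0.06,0],[0,0,-1],[0,0,-1],[0,0,-1],[0,0,-1]], spin=[1,1,1,1,0,0,0,0])

```text
time: 11.33
ee_pos: [0.5518, 0.0863, 0.2994]
tool_rot: [-0.692, 0.721, -0.006, -0.042]
wrist_force: [-0.2, 0.2, -0.4]
finger_gap: 0.0849
```

```bash
python3 snap.py 9 wrist; python3 go.py 0.558 0.07 0.10
```

```text
{'time': 11.3333, 'joints': [0.0436, -0.0902, 1.5964, -0.0396, 1.7046, -0.0114], 'ee_pos': [0.5518, 0.0863, 0.2994], 'tool_rot': [-0.692, 0.7206, -0.0062, -0.0423], 'wrist_force': [-0.2183, 0.1728, -0.3759], 'finger_gap': 0.0849}
11.3833 j [ 0.037 -0.091  1.597 -0.044  1.705 -0.013] p [0.5523 0.0813 0.2996] F [ 1.1 -2.6 -0.1] [-0.06 -0.07  0.  ] gap 0.0851495528309712
[[ 0.997 -0.067 -0.047]
 [ 0.044 -0.046  0.998]
 [-0.07  -0.997 -0.043]]
tool units [ 0.636  6.634 -0.1  ]
```

View pics/wrist9.png

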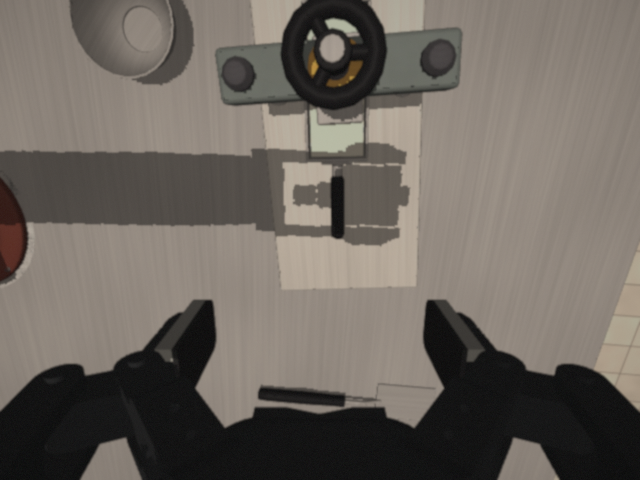

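```bash
python3 - <<'E'
from h import *
from rig import state
from scipy.spatial.transform import Rotation as Ro
f=np.load("wrist9.npz");p,W=cloud(f)
k=(W[...,2]>.055)&(W[...,2]<.075)&(p.max(2)<60);k[245:]=0;k[:170]=0
P=W[k];print(len(P),P.min(0),P.max(0),np.median(P,0))
a,b=ray(f,337.5,178,.064),ray(f,338,238,.064);print(a,b,(a+b)/2)
G=(a+b)/2;G[2]=.062
s=state();q=s['tool_rot'];R=Ro.from_quat([q[1],q[2],q[3],q[0]]).as_matrix()
T=G+.052*R[:,1];print('T',T,'units',R.T@(T-s['ee_pos'])/.03)
for u in[(252,0),(425,0),(283,290),(416,286)]:print('base',ray(f,*u,.02))
E
```

```text
756 [0.54747755 0.03438467 0.06431186] [0.56525807 0.10629161 0.07291455] [0.55639067 0.07220364 0.06946047]
[0.55447309 0.10315415 0.064     ] [0.55970223 0.03184028 0.064     ] [0.55708766 0.06749721 0.064     ]
T [0.5535787  0.06510207 0.01017384] units [ 0.69048306  9.63592333 -0.12736667]
base [0.44763474 0.28530639 0.02      ]
base [0.6347491  0.29072676 0.02      ]
base [ 0.48745676 -0.06542355  0.02      ]
base [ 0.6703324  -0.04397147  0.02      ]
```

Call:
jog_arm(gripper=[85,85,85,85,85,85,85], slide=[[0.12,0.95,0],[0.12,0.95,0],[0.12,0.95,0],[0.12,0.95,0],[0.1,0.95,0],[0.1,0.9,0],[0,0.5,0]], spin=[0,0,0,0,0,0,0])

```text
time: 11.97
ee_pos: [0.5636, 0.07, 0.1111]
tool_rot: [-0.691, 0.722, -0.008, -0.032]
wrist_force: [-1.2, 0.4, -0.2]
finger_gap: 0.0852
```

```bash
python3 snap.py 10 wrist; python3 go.py 0.554 0.066 0.010
```

```text
{'time': 11.9667, 'joints': [0.016, 0.0372, 1.7872, -0.0438, 1.3745, -0.0087], 'ee_pos': [0.5636, 0.07, 0.1111], 'tool_rot': [-0.6914, 0.7217, -0.008, -0.0324], 'wrist_force': [-1.1584, 0.3689, -0.1511], 'finger_gap': 0.0852}
12.0167 j [ 0.016  0.039  1.791 -0.044  1.374 -0.009] p [0.5613 0.0699 0.108 ] F [-2.2  0.1 -1.9] [0.   0.03 0.01] gap 0.08508590066322283
[[ 0.997 -0.062 -0.036]
 [ 0.033 -0.044  0.998]
 [-0.063 -0.997 -0.042]]
tool units [-0.041  3.278  0.015]
```

View pics/wrist10.png

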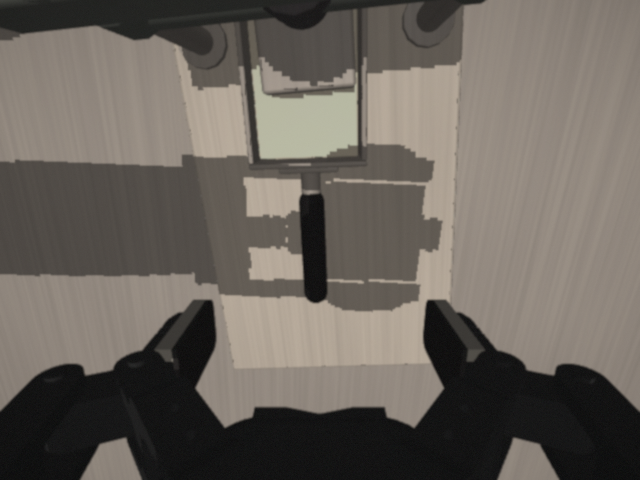

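Call:
jog_arm(gripper=[85,85,85,85,70], slide=[[0,0.8,0],[0,0.9,0],[0,0.8,0],[0,0.5,0],[0,0.1,0]], spin=[0,0,0,0,0])

```text
time: 12.43
ee_pos: [0.5555, 0.0665, 0.0128]
tool_rot: [-0.692, 0.721, -0.01, -0.033]
wrist_force: [-0.4, 0.7, 0.1]
finger_gap: 0.0753
```

```bash
python3 snap.py 11 wrist; python3 go.py 0.554 0.066 0.010
```

```text
{'time': 12.4333, 'joints': [0.0096, 0.1408, 1.8579, -0.0454, 1.2047, -0.0053], 'ee_pos': [0.5555, 0.0665, 0.0128], 'tool_rot': [-0.6917, 0.7214, -0.0103, -0.0333], 'wrist_force': [-0.4491, 0.6828, 0.0539], 'finger_gap': 0.0753}
12.4833 j [ 0.01   0.14   1.858 -0.045  1.205 -0.005] p [0.5556 0.0665 0.0131] F [-0.9  0.3 -1.2] [-0.02  0.04 -0.02] gap 0.07032208765483408
[[ 0.998 -0.061 -0.034]
 [ 0.031 -0.043  0.999]
 [-0.062 -0.997 -0.041]]
tool units [-0.047  0.108 -0.01 ]
```

View pics/wrist11.png

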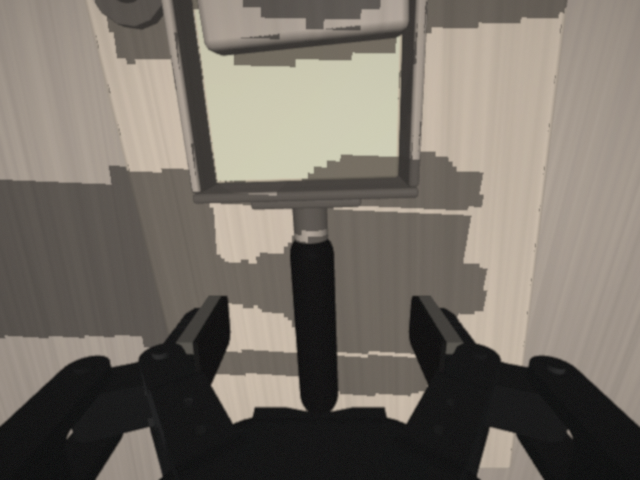

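```bash
python3 - <<'E'
from h import *
f=np.load("wrist11.npz");p,W=cloud(f)
for q in[(222,300),(225,310),(215,330),(205,345),(415,300),(425,320),(435,345),(316,300),(318,350),(313,250),(320,400)]:print(q,W[q[1],q[0]].round(4))
E
```

```text
(222, 300) [0.5204 0.0793 0.0626]
(225, 310) [0.5201 0.0729 0.0592]
(215, 330) [0.5209 0.0728 0.073 ]
(205, 345) [0.5214 0.0741 0.0839]
(415, 300) [0.595  0.0795 0.0541]
(425, 320) [0.5958 0.0794 0.0686]
(435, 345) [0.5969 0.0769 0.0799]
(316, 300) [0.5569 0.0859 0.0706]
(318, 350) [0.5581 0.0648 0.07  ]
(313, 250) [0.5553 0.1042 0.0697]
(320, 400) [0.5596 0.0414 0.0696]
```

Call:
jog_arm(gripper=[50,30,10,10,10,10,10,10], slide=[[-0.04,0.04,0],[0,-0.04,0.02],[0,-0.04,0.02],[0,-0.04,0.02],[0,-0.04,0.02],[0,-0.04,0.02],[0,-0.04,0.02],[0,-0.04,0.02]], spin=[0,0,0,0,0,0,0,0], newtons=60)

```text
time: 13.15
ee_pos: [0.5559, 0.0704, 0.0256]
tool_rot: [-0.69, 0.723, -0.008, -0.034]
wrist_force: [-2.2, -2.2, -3.9]
finger_gap: 0.0144
```

```bash
python3 snap.py 12 wrist; python3 go.py
```

```text
{'time': 13.15, 'joints': [0.0185, 0.1233, 1.8526, -0.0486, 1.2252, 0.0005], 'ee_pos': [0.5559, 0.0704, 0.0256], 'tool_rot': [-0.6903, 0.7227, -0.0082, -0.0335], 'wrist_force': [-2.2091, -2.1943, -3.8767], 'finger_gap': 0.0144}
13.2 j [ 1.900e-02  1.230e-01  1.852e+00 -4.800e-02  1.225e+00  1.000e-03] p [0.556  0.0705 0.0257] F [-2.1 -2.4 -2.8] [-0.45  0.07  0.33] gap 0.014029994795704414
[[ 0.998 -0.058 -0.037]
 [ 0.034 -0.047  0.998]
 [-0.06  -0.997 -0.045]]
```

View pics/wrist12.png

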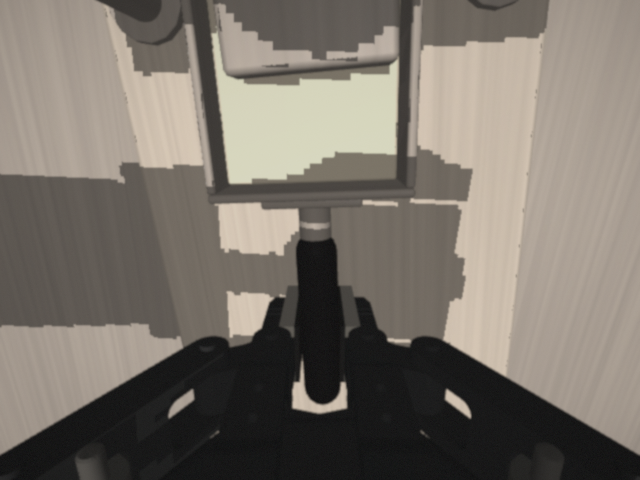

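```bash
python3 - <<'E'
from h import *
f=np.load("wrist12.npz");p,W=cloud(f)
for q in[(293,292),(290,300),(285,320),(281,310),(348,292),(352,310),(356,325),(318,260),(320,300),(321,340),(215,193),(408,190),(312,196),(204,100),(415,100),(320,130)]:print(q,W[q[1],q[0]].round(4))
cv2.imwrite('pics/w12c.png',cv2.resize(p[170:430,200:440,::-1],None,fx=3,fy=2.3))
E
python3 snap.py 12 side; python3 -c "
import cv2
p=cv2.imread('pics/side12.png')[150:350,150:350];cv2.imwrite('pics/side12c.png',cv2.resize(p,None,fx=3,fy=3))"
```

```text
(293, 292) [0.5467 0.0836 0.066 ]
(290, 300) [0.5464 0.0838 0.073 ]
(285, 320) [0.5469 0.0846 0.0887]
(281, 310) [0.543  0.0792 0.0731]
(348, 292) [0.5688 0.0844 0.0649]
(352, 310) [0.57   0.0845 0.0791]
(356, 325) [0.5711 0.0851 0.0898]
(318, 260) [0.5567 0.1013 0.0739]
(320, 300) [0.558  0.0852 0.0742]
(321, 340) [0.5591 0.0686 0.0759]
(215, 193) [0.5235 0.1265 0.0836]
(408, 190) [0.5844 0.1301 0.0829]
(312, 196) [0.5546 0.127  0.0838]
(204, 100) [0.5215 0.1543 0.0825]
(415, 100) [0.5835 0.1561 0.0828]
(320, 130) [0.556  0.1467 0.0751]
{'time': 13.2, 'joints': [0.0186, 0.1232, 1.8524, -0.0485, 1.2252, 0.0006], 'ee_pos': [0.556, 0.0705, 0.0257], 'tool_rot': [-0.6904, 0.7226, -0.0081, -0.0334], 'wrist_force': [-2.0837, -2.4188, -2.8313], 'finger_gap': 0.014}
```

View pics/w12c.png

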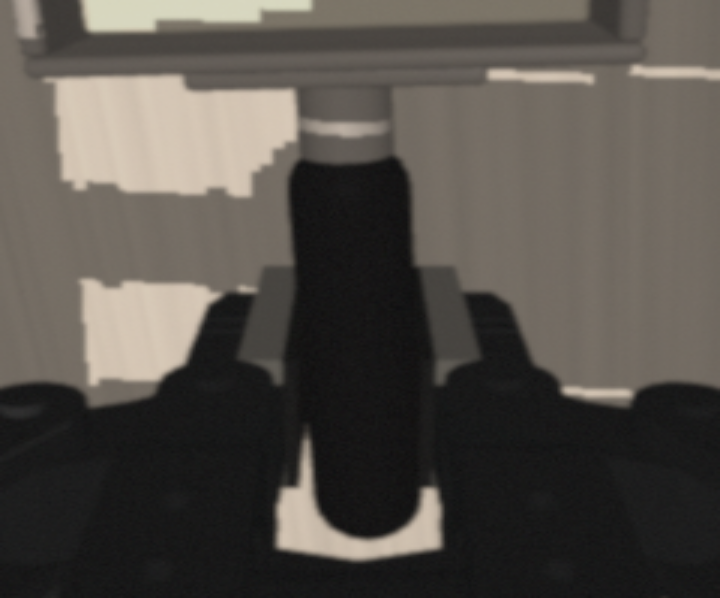

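View pics/side12c.png

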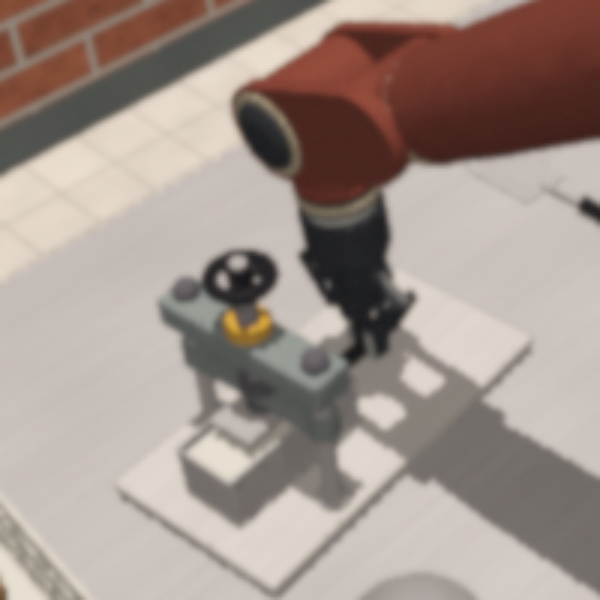

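Call:
jog_arm(gripper=[10,10], slide=[[0,0.1,0],[0,0.05,0]], spin=[0,0])

```text
time: 13.42
ee_pos: [0.5559, 0.07, 0.0214]
tool_rot: [-0.69, 0.723, -0.008, -0.033]
wrist_force: [-6.4, -1.9, 6.9]
finger_gap: 0.0141
```

```bash
cat > chk.py <<'E'
import sys;from h import *
f=np.load(f"wrist{sys.argv[1]}.npz");p,W=cloud(f)
k=(W[...,2]>.06)&(W[...,2]<.08)&(p.max(2)<45)&(W[...,0]>.54)&(W[...,0]<.59);k[:,:290]=0;k[:,345:]=0
P=W[k];A=np.c_[P[:,1],np.ones(len(P))]
for y0 in np.arange(-.2,.11,.02):
    s=(abs(P[:,1]-y0)<.01)
    if s.sum()>20:print('handle y %.2f top z %.4f x %.4f n %d'%(y0,np.percentile(P[s,2],90),np.median(P[s,0]),s.sum()))
for q in[(215,193),(408,190),(312,196),(204,100),(415,100)]:print(q,W[q[1],q[0]].round(4))
E
python3 snap.py 13 wrist; python3 go.py; python3 chk.py 11;python3 chk.py 12;python3 chk.py 13
```

```text
{'time': 13.4167, 'joints': [0.0179, 0.1288, 1.8546, -0.049, 1.2173, 0.0004], 'ee_pos': [0.5559, 0.07, 0.0214], 'tool_rot': [-0.6902, 0.7228, -0.0081, -0.0334], 'wrist_force': [-6.3992, -1.8693, 6.8885], 'finger_gap': 0.0141}
13.4667 j [ 0.018  0.129  1.854 -0.049  1.217  0.   ] p [0.5559 0.07   0.0214] F [-2.  -2.8 -1.9] [-0.28  0.33  0.32] gap 0.014120937065608836
[[ 0.998 -0.058 -0.037]
 [ 0.034 -0.047  0.998]
 [-0.06  -0.997 -0.045]]
handle y 0.04 top z 0.0709 x 0.5591 n 968
handle y 0.06 top z 0.0710 x 0.5580 n 1690
handle y 0.08 top z 0.0710 x 0.5565 n 2004
handle y 0.10 top z 0.0709 x 0.5554 n 1883
(215, 193) [0.5267 0.1244 0.08  ]
(408, 190) [0.5824 0.1279 0.0813]
(312, 196) [0.5555 0.1251 0.0817]
(204, 100) [0.5211 0.1503 0.0685]
(415, 100) [0.5817 0.1513 0.0807]
handle y 0.04 top z 0.0757 x 0.5603 n 753
handle y 0.06 top z 0.0754 x 0.5590 n 1476
handle y 0.08 top z 0.0752 x 0.5581 n 1889
handle y 0.10 top z 0.0746 x 0.5564 n 1807
(215, 193) [0.5235 0.1265 0.0836]
(408, 190) [0.5844 0.1301 0.0829]
(312, 196) [0.5546 0.127  0.0838]
(204, 100) [0.5215 0.1543 0.0825]
(415, 100) [0.5835 0.1561 0.0828]
handle y 0.04 top z 0.0708 x 0.5604 n 769
handle y 0.06 top z 0.0710 x 0.5591 n 1491
handle y 0.08 top z 0.0717 x 0.5580 n 1951
handle y 0.10 top z 0.0709 x 0.5564 n 1760
(215, 193) [0.523  0.1258 0.0781]
(408, 190) [0.5842 0.1299 0.0796]
(312, 196) [0.5547 0.1269 0.0808]
(204, 100) [0.5216 0.1539 0.0785]
(415, 100) [0.5831 0.1557 0.0804]
```

Call:
jog_arm(gripper=[10,10,10], slide=[[0.01,0.02,-0.4],[0.01,0.02,-0.4],[0.01,0.02,-0.4]], spin=[0,0,0])

```text
time: 13.72
ee_pos: [0.5594, 0.0389, 0.0214]
tool_rot: [-0.694, 0.719, -0.007, -0.032]
wrist_force: [0.1, 3.6, -1.5]
finger_gap: 0.0138
```

```bash
python3 go.py; python3 snap.py 14 wrist; python3 chk.py 14
```

```text
13.7167 j [-0.042  0.125  1.858 -0.041  1.211 -0.063] p [0.5594 0.0389 0.0214] F [ 0.1  3.6 -1.5] [ 0.53 -0.04 -0.04] gap 0.013805817105540434
[[ 0.998 -0.054 -0.037]
 [ 0.035 -0.036  0.999]
 [-0.056 -0.998 -0.034]]
{'time': 13.7167, 'joints': [-0.0422, 0.125, 1.8584, -0.0409, 1.2113, -0.0626], 'ee_pos': [0.5594, 0.0389, 0.0214], 'tool_rot': [-0.6942, 0.719, -0.0068, -0.0321], 'wrist_force': [0.1124, 3.6421, -1.5201], 'finger_gap': 0.0138}
handle y -0.00 top z 0.0707 x 0.5633 n 223
handle y 0.02 top z 0.0709 x 0.5628 n 1391
handle y 0.04 top z 0.0713 x 0.5618 n 1716
handle y 0.06 top z 0.0712 x 0.5605 n 2078
handle y 0.08 top z 0.0707 x 0.5597 n 637
(215, 193) [0.5266 0.0943 0.0794]
(408, 190) [0.5875 0.0981 0.0804]
(312, 196) [0.5579 0.0949 0.0803]
(204, 100) [0.5249 0.1221 0.0794]
(415, 100) [0.5865 0.1239 0.081 ]
```

Call:
jog_arm(gripper=[10,10,10,10,10], slide=[[0.01,0.02,-0.4],[0.01,0.02,-0.4],[0.01,0.02,-0.4],[0.01,0.02,-0.4],[0.01,0.02,-0.4]], spin=[0,0,0,0,0])

```text
time: 14.18
ee_pos: [0.5647, -0.025, 0.0214]
tool_rot: [-0.696, 0.718, -0.007, -0.03]
wrist_force: [-0.1, 4.5, -0.1]
finger_gap: 0.0143
```

```bash
python3 go.py; python3 snap.py 15 wrist; python3 chk.py 15
```

```text
14.1833 j [-0.154  0.13   1.853 -0.042  1.204 -0.171] p [ 0.5647 -0.025   0.0214] F [-0.1  4.5 -0.1] [ 0.75 -0.04 -0.04] gap 0.014268229976554801
[[ 0.998 -0.051 -0.034]
 [ 0.032 -0.032  0.999]
 [-0.052 -0.998 -0.03 ]]
{'time': 14.1833, 'joints': [-0.1543, 0.1297, 1.853, -0.042, 1.2044, -0.1711], 'ee_pos': [0.5647, -0.025, 0.0214], 'tool_rot': [-0.6957, 0.7177, -0.0065, -0.0297], 'wrist_force': [-0.0631, 4.4984, -0.0988], 'finger_gap': 0.0143}
handle y -0.06 top z 0.0709 x 0.5684 n 499
handle y -0.04 top z 0.0710 x 0.5676 n 1456
handle y -0.02 top z 0.0720 x 0.5667 n 1898
handle y -0.00 top z 0.0709 x 0.5653 n 1986
handle y 0.02 top z 0.0695 x 0.5655 n 202
(215, 193) [0.5317 0.0302 0.0789]
(408, 190) [0.5929 0.0339 0.0804]
(312, 196) [0.5632 0.0309 0.0809]
(204, 100) [0.5307 0.0581 0.0808]
(415, 100) [0.592  0.0598 0.0807]
```

Call:
jog_arm(gripper=[10,10,10,10,10,10], slide=[[0.01,0.02,-0.4],[0.01,0.02,-0.4],[0.01,0.02,-0.4],[0.01,0.02,-0.3],[0,0,0],[0,0,0]], spin=[0,0,0,0,0,0])

```text
time: 14.73
ee_pos: [0.5682, -0.0773, 0.0214]
tool_rot: [-0.696, 0.718, -0.008, -0.027]
wrist_force: [-0.4, 4.4, 0.3]
finger_gap: 0.014
```

```bash
python3 go.py; python3 snap.py 16 wrist; python3 chk.py 16
```

```text
14.7333 j [-0.242  0.145  1.837 -0.046  1.201 -0.252] p [ 0.5682 -0.0773  0.0214] F [-0.4  4.4  0.3] [ 0.78 -0.03  0.05] gap 0.013966934933587463
[[ 0.998 -0.049 -0.028]
 [ 0.027 -0.032  0.999]
 [-0.05  -0.998 -0.03 ]]
{'time': 14.7333, 'joints': [-0.2418, 0.1445, 1.8365, -0.0458, 1.2012, -0.2517], 'ee_pos': [0.5682, -0.0773, 0.0214], 'tool_rot': [-0.6957, 0.7178, -0.0079, -0.0273], 'wrist_force': [-0.41, 4.4466, 0.3091], 'finger_gap': 0.014}
handle y -0.12 top z 0.0700 x 0.5716 n 35
handle y -0.10 top z 0.0709 x 0.5715 n 1316
handle y -0.08 top z 0.0712 x 0.5704 n 1652
handle y -0.06 top z 0.0713 x 0.5694 n 2024
handle y -0.04 top z 0.0708 x 0.5686 n 1014
(215, 193) [ 0.5359 -0.0216  0.0804]
(408, 190) [ 0.5966 -0.0185  0.0805]
(312, 196) [ 0.5669 -0.0214  0.0807]
(204, 100) [0.5348 0.006  0.0814]
(415, 100) [0.5962 0.0075 0.0792]
```

View pics/wrist16.png

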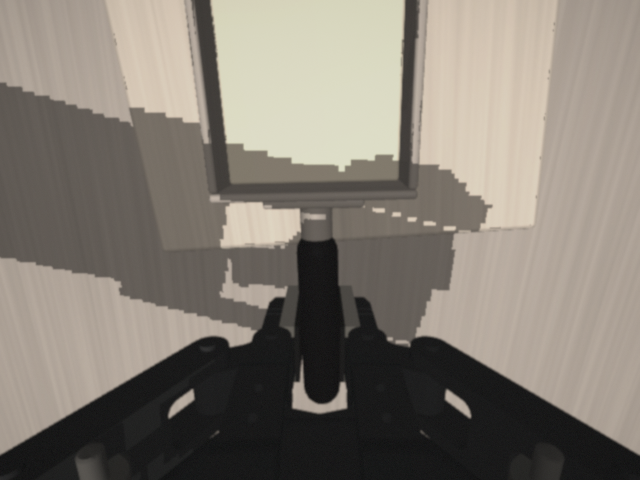

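Call:
jog_arm(gripper=[40,60,60,60,60,60], slide=[[0,0,0],[0,0,0],[0,0,0],[0,0,0],[0,0,0],[0,-0.5,0]], spin=[0,0,0,0,0,0])

```text
time: 15.28
ee_pos: [0.5672, -0.0777, 0.0344]
tool_rot: [-0.694, 0.719, -0.008, -0.03]
wrist_force: [-0.6, -0.5, -0.7]
finger_gap: 0.0599
```

```bash
python3 go.py; python3 snap.py 17 wrist
```

```text
15.2833 j [-0.24   0.127  1.831 -0.052  1.227 -0.251] p [ 0.5672 -0.0777  0.0344] F [-0.6 -0.5 -0.7] [0.   0.01 0.01] gap 0.05988198690041119
[[ 0.998 -0.053 -0.031]
 [ 0.029 -0.037  0.999]
 [-0.054 -0.998 -0.035]]
{'time': 15.2833, 'joints': [-0.2398, 0.1272, 1.8311, -0.0516, 1.2266, -0.2512], 'ee_pos': [0.5672, -0.0777, 0.0344], 'tool_rot': [-0.6939, 0.7195, -0.0085, -0.0296], 'wrist_force': [-0.6445, -0.5284, -0.7104], 'finger_gap': 0.0599}
```

View pics/wrist17.png

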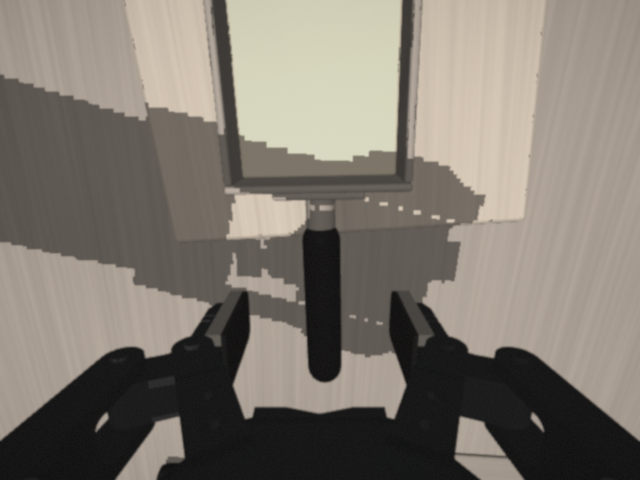

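Released cleanly; the handle is free between the fingers. Lift off.

Call:
jog_arm(gripper=[60,60,60,60,60,60,60,60], slide=[[0,-0.8,0],[0,-1,0],[0,-1,0],[0,-1,0],[0,-1,0],[0,-1,0],[0,-0.5,0],[0,0,0]], spin=[0,0,0,0,0,0,0,0])

```text
time: 16.0
ee_pos: [0.5799, -0.0705, 0.2368]
tool_rot: [-0.692, 0.721, -0.004, -0.026]
wrist_force: [-0.0, 0.2, 0.3]
finger_gap: 0.0601
```

```bash
python3 go.py; python3 snap.py 18 wrist side scene; python3 - <<'E'
from h import *
f=np.load("wrist18.npz");p,W=cloud(f)
k=(abs(W[...,2]-.08)<.006)&(W[...,0]>.5)&(W[...,0]<.63)&(W[...,1]<.2);k[290:]=0
P=W[k];print(len(P),P.min(0),P.max(0));r=cv2.minAreaRect(P[:,:2].astype(np.float32));print(r)
print('z plane fit',np.linalg.lstsq(np.c_[P[:,:2],np.ones(len(P))],P[:,2],rcond=None)[0], np.median(P[:,2]))
c=np.array(r[0]);d=c-[.5495,.2035];ux=np.array([-.112,.994]);print('press x,y',d@ux,d@[-ux[1],ux[0]])
cv2.imwrite('pics/s18c.png',cv2.resize(np.load('side18.npz')['p'][170:350,150:350,::-1],None,fx=3,fy=3))
E
```

```text
16.0 j [-0.222 -0.033  1.644 -0.05   1.564 -0.252] p [ 0.5799 -0.0705  0.2368] F [-0.   0.2  0.3] [ 0.05 -0.06  0.04] gap 0.06010717179338282
[[ 0.999 -0.043 -0.032]
 [ 0.03  -0.041  0.999]
 [-0.044 -0.998 -0.04 ]]
{'time': 16.0, 'joints': [-0.222, -0.0335, 1.6439, -0.0497, 1.5641, -0.2519], 'ee_pos': [0.5799, -0.0705, 0.2368], 'tool_rot': [-0.6924, 0.721, -0.0045, -0.0264], 'wrist_force': [-0.0007, 0.1656, 0.2644], 'finger_gap': 0.0601}
1727 [ 0.52710336 -0.02643316  0.07402491] [0.59905441 0.09826368 0.08284784]
((0.563021183013916, 0.036913707852363586), (0.06562761962413788, 0.12627530097961426), 3.2635247707366943)
z plane fit [3.93067514e-05 7.83572270e-03 7.92681368e-02] 0.08016337466785634
press x,y -0.16710114689230918 0.005217608804702747
```

View pics/wrist18.png

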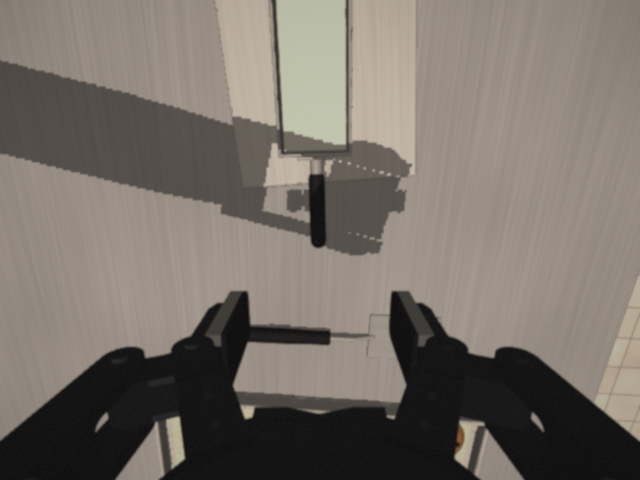

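View pics/s18c.png

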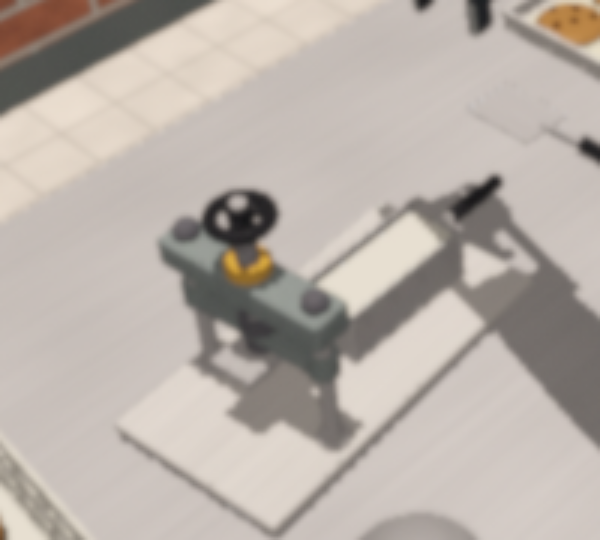

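View pics/scene18.png

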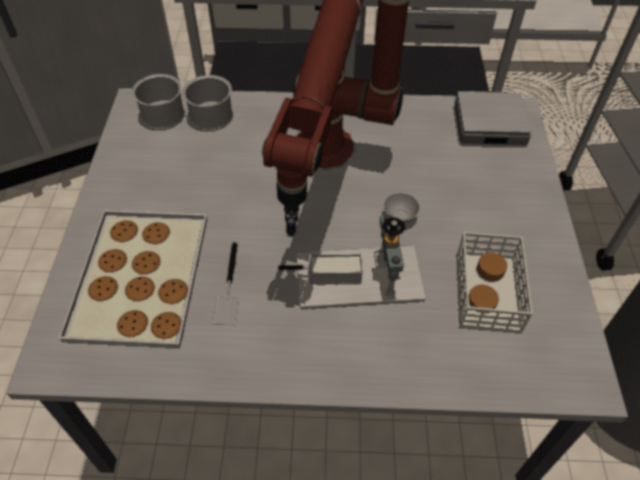

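```bash
python3 -c "
from rig import order,state
print(state()['time'],state()['joint_velocities']);print(order.sign_off())"
```

```text
16.15 [-0.00223548  0.01823456  0.03447862 -0.00105205  0.00519168 -0.00072983]
the job is handed in; nothing more can be done
None
```

I unscrewed the press, drew the mould out onto the front part of the base, and handed the job in at about 16 s of the 62 s. I saw no sign of failure, but no verdict was reported.

**What I did**
- **Handwheel:** I gripped it across the rim and turned it about 4.6 rad counter-clockwise in one go. The spokes stayed in the same place relative to the fingers, so it did not slip.
- **Mould:** I let go of the wheel, gripped the mould's handle and drew the mould about 147 mm towards the press's -x. Then I released it and lifted clear.

**Last checks**
- **Plate height:** the hub rose 11.6 mm, which puts the plate at roughly 84 mm above the bench, against the 81 mm needed.
- **Mould position:** the centre is at about x = -0.15 m and y = +0.005 m in the press frame. I worked out x from the mould's front edge. A fit to the rim gave -0.167 m, but part of the mould was outside that picture; either value passes.
- **Mould level:** the rim measured 80 mm above the bench, with under 0.01 rad of tilt.
- **Other things:** the basket, bowl and spatula look unmoved, judged by eye from the pictures only. The gripper was clear, with close to zero force.

**What disagreed**
- **Tool height:** the reported tool height was 35 to 45 mm lower than where all the cameras showed the fingertips. I positioned both grasps by the cameras instead.
- **Brief lift:** closing on the handle lifted that end of the mould by about 4 mm, roughly 0.02 to 0.03 rad. I set it flat again before drawing it out.

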